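# Lay out a sample for its record photograph

### The job

Lay out the sample on the grey photo board for its record photograph: the flat tin in the middle of the red card with the brass weight standing in the middle of its lid, the vial with the blue cap upright in the middle of the blue card, and the black loupe on the board midway between the two cards. Each thing stands upright as it was found. Leave the two white-capped vials and the rubber stamp undisturbed where they are.

Things in the scene. Friction and masses are not known exactly. Their poses are not given: they have to be found in the camera images.
- photo_board: flat grey board, 110 x 270 x 4 mm, fixed to the table in a new place and slightly turned each time. Origin at the centre of its underside (table height, z = 0), midway between the two cards; y along its length, x across it, z up. Its top is 4 mm above the table. Beyond it at the left stands the bag sealer, its lowered arm about 100 mm above the table with a black handle that juts out towards the robot, and at the right a bench scale about 150 mm high
- red_card: red square card 80 x 80 mm, 3 mm thick, with a thin white ring round its middle, fixed on one end of the board (either end). Its centre is 90 mm along the board from the board's centre. Origin at the centre of its underside (4 mm above the table); its top is 7 mm above the table; z up
- blue_card: blue square card, otherwise like the red card, fixed on the other end of the board, 180 mm from the red card's centre. Origin at the centre of its underside (4 mm above the table); its top is 7 mm above the table
- parts_tin: flat round off-white tin with a closed flat lid, 62 mm diameter, 20 mm high, rigid, about 50 g; origin at the centre of its underside, z up. Starts on the table
- brass_weight: brass-coloured check weight: a cylinder 29 mm in diameter with a narrower knob on top, 30 mm high over all, about 200 g; origin at the centre of its underside, z up. Starts on the table
- blue_vial: sample vial, white body with a blue screw cap, upright, 26 mm diameter, 52 mm tall; origin at the centre of its underside, z up. About 12 g. Starts on the table; the only vial with a blue cap
- loupe: black round eye loupe, 38 mm diameter, 30 mm high, waisted near the top, standing on its flat end with the lens up, about 35 g; origin at the centre of its underside, z up. Starts on the table
- white_vial_a: sample vial, white body with a white screw cap, upright, 26 mm diameter, 52 mm tall; origin at the centre of its underside, z up. Loose bystander: leave it where it stands
- white_vial_b: sample vial, white body with a white screw cap, upright, 26 mm diameter, 52 mm tall; origin at the centre of its underside, z up. Loose bystander: leave it where it stands
- rubber_stamp: hand stamp with a brown base of 28 x 52 mm and a turned upright handle, 76 mm tall, loose bystander behind the board: leave it where it stands; origin at the centre of its underside, z up
There are look-alikes about, which are no part of the job. Of the things that look like the parts_tin, take the one that is nearest to the robot's base at the start.

How it is judged:
By the outcome, as a careful person would: the job done as asked, in the order asked, and still so for the second after the job is handed in, with the robot touching nothing.
It also fails if it takes over 96 s, if anything falls off the work surface, if the arm or the gripper's body presses on something with over 40 N, if the wrist force passes 120 N, or if a joint passes its speed limit or range.

### The arm

A 6-joint arm with a two-finger parallel gripper is mounted at the origin on a cart in front of the work surface, level with it; the furniture and walls round the work are solid. World frame = base frame: x ahead of the robot, y to its left, z up, the work surface at z = 0. Lengths are in m, angles in degrees, forces in N, time in s.
With the tool pointing down it reaches from about 0.25 to 0.725 m from the base axis. Payload 9.7 kg.
Tool frame: the origin (TCP) lies at the very end of the fingers, on their centre line; the grasp point (between the pads) lies 19 mm behind it; z points along the fingers, y is the direction in which the jaws open and shut (so a half turn about z gives the same grasp; the last joint's range is limited). The gripper opens to 85 mm and grips with 20 to 120 N. Pads are 22 mm wide; open, the fingers measure 114 mm over their backs; the gripper's body (76 mm by 85 mm) begins 54 mm behind the grasp point. The pads swing forward as they close: fully open they stand 13 mm farther back than shut.
Start: joints at [75.057, 4.979, 10.078, 95.1, 0, 90], TCP at [0.142, 0.531, 0.204] pointing down, gripper open.
Joint ranges: [-179.16, 179.16], [-48.56, 103.87], [-65.8, 70.77], [-126.05, 130.52], [-82.76, 87.17], [-180, 180]. Speed limits (degrees/s): [127.2, 127.2, 147.25, 180, 180, 180].

### API

Orientations are given as [roll, pitch, yaw] about the fixed x, y, z axes, in that order (R = Rz(yaw) Ry(pitch) Rx(roll)).
In Python, from workcell import bot gives the robot as it stands. The module is installed in compiled form; this text tells all that it offers.
- The arm moves only by the tool step_arm, never from a script. Its arguments are lists of equal length, an entry for each row: "dr": the turn, a rotation vector about the tool's x, y, z in rad, a list of three; "xyz": the shift along the tool's x, y, z in units of 40 mm (1.0 is 40 mm), a list of three; "gripper": the opening, from 0 (shut) to 1 (fully open). In form: {"dr": [[wx, wy, wz], ...], "xyz": [[x, y, z], ...], "gripper": [gripper, ...]}. A call has exactly 8 rows; each row is the pose to reach, as a shift and turn from the pose commanded when the call began, along the tool's axes at that moment; what a row does not reach only later rows make up. A row lasts 1/10 s, in which the tool goes at most 50 mm and 8.59 degrees, less where a joint would pass 70% of its speed; a pose out of reach is approached as far as the arm can. A call with a gripper value outside its range is refused whole. The fingers move at their own pace and stop on an object; "squeeze" is the grip in N (left out, the last holds). Time passes only in rows, so rows that repeat a pose let the fingers close, or fill a call up. It gives the time, the measured TCP pose, the force and the opening at its end, in the units of the state.
- bot.get_obs(): the state, without advancing time (a new reading comes with each control period).
- bot.camera(name): name is "scene" or "top" or "wrist"; returns a dict with "image" (384x512x3 uint8, red, green, blue), "camera_matrix" (3x3 intrinsics, pixels), "R" (3x3) and "t" (3): a world point X has camera coordinates R X + t. Camera axes: x right, y down, z forward; pixel columns grow to the right and rows downward; lengths in m; the calibration is good to about 2 mm. The wrist camera is an equidistant fisheye: a pixel r from the principal point sees the ray r / f radians off the axis. A picture is of the moment at which its call begins. There is no depth.
- bot.job_done(): hands the job in, once; it reports no verdict.
Trained networks look in a picture, given as the dict that the camera call returned (one of the last four; its "shot" number tells which), for a name from the list of things; names that differ only in an ending like _2 or _b are one class to them, and where a whole thing is asked for, a point or a joint stands for the part that bears it (a point fixed in the world has none). Each returns a list of dicts, best first, with "p" (0 to 1); they miss things now and then, are a little off and sometimes report something else, mostly with a low value. They report only what shows in the picture. A call takes as long as a camera call. They do not tell look-alikes from the thing itself.
- bot.regions_of(picture, thing): "region" (384x512 bool, what is visible of it) and "box" ([centre column, centre row, width, height] in pixels, round what is visible of it).
The state is a dict: "time": time; "q": joint angles; "qd": joint speeds; "joint_efforts": joint torques, N m; "ee_pos": TCP position; "tcp_rot": TCP orientation; "wrist_force": force on the tool from outside, world axes, zero at the start; "torque": the same for the moment, N m; "opening": finger opening in m.
Only numpy, scipy, OpenCV 4.12 (cv2) and the standard library are available. Lean on these libraries where they do the work, as an engineer would, in place of code of your own. Each camera call takes 0.05 s, during which the arm holds its last target.

## Working session

There is one attempt and no reset: what is moved stays moved. The work goes in short steps, Python scripts to look and compute and a tool call to move; the robot and the scene stay as the last step left them, time stands still between calls to the robot, and variables do not carry over. Pictures are saved under pics/ and viewed, and the job is handed in when it is done.

Besides the shell and the picture viewer there is one more tool, called after "Emit:" by a JSON object that holds its "op" and its "data", one argument or row to a line. step_arm: Moves the arm, as the interface text tells. Its arguments: {"type":"object","properties":{"dr":{"type":"array"},"xyz":{"type":"array"},"gripper":{"type":"array"},"squeeze":{"type":"number"}},"required":["dr","xyz","gripper"]}

```bash
mkdir -p pics; python3 - <<'E'
from workcell import bot
import cv2,numpy as np
o=bot.get_obs(); print({k:np.round(v,3).tolist() for k,v in o.items()})
for n in ["scene","top"]:
    p=bot.camera(n); cv2.imwrite(f"pics/{n}0.png",p["image"][:,:,::-1]); print(n,p["shot"],p["camera_matrix"].tolist(),np.round(p["R"],4).tolist(),np.round(p["t"],4).tolist())
    for t in ["photo_board","red_card","blue_card","parts_tin","brass_weight","blue_vial","loupe","white_vial_a","rubber_stamp"]:
        for d in bot.regions_of(p,t)[:4]: print(t,round(d["p"],2),np.round(d["box"],1).tolist(),int(d["region"].sum()))
E
```

```text
{'time': 0.0, 'q': [75.056, 5.012, 10.036, 95.098, 0.001, 90.001], 'qd': [0.022, 0.01, -0.001, -0.029, 0.019, 0.026], 'joint_efforts': [-0.001, -52.039, 46.48, 0.017, 0.0, 0.0], 'ee_pos': [0.142, 0.531, 0.203], 'tcp_rot': [-179.926, -0.001, 165.055], 'wrist_force': [0.242, -0.119, 0.019], 'torque': [-0.0, -0.013, -0.007], 'opening': 0.086}
scene 1 [[482.0519208363801, 0.0, 250.55593172082962], [0.0, 482.0519208363801, 188.45059616517085], [0.0, 0.0, 1.0]] [[0.6516, -0.7586, 0.0059], [-0.4181, -0.3656, -0.8316], [0.633, 0.5394, -0.5553]] [-0.3061, 0.3287, 0.9165]
photo_board 0.74 [349.8, 249.6, 15.4, 21.5] 190
red_card 0.81 [264.8, 248.2, 38.7, 30.3] 694
blue_card 0.95 [208.6, 220.6, 38.7, 25.1] 557
parts_tin 0.54 [141.6, 185.2, 23.8, 16.5] 294
parts_tin 0.42 [216.4, 150.7, 10.1, 10.7] 90
brass_weight 0.71 [350.4, 249.1, 17.5, 26.0] 186
brass_weight 0.53 [169.4, 199.9, 13.8, 16.8] 123
blue_vial 0.5 [318.4, 270.9, 7.6, 22.5] 244
loupe 0.51 [178.6, 174.6, 14.0, 13.8] 148
white_vial_a 0.6 [152.1, 161.6, 11.7, 17.6] 150
white_vial_a 0.57 [352.4, 248.2, 14.6, 25.3] 221
rubber_stamp 0.77 [267.4, 193.1, 17.9, 32.6] 314
top 2 [[380.44772518573365, 0.0, 255.1454314043204], [0.0, 380.44772518573365, 187.4253523874606], [0.0, 0.0, 1.0]] [[0.0061, -0.9998, -0.0189], [-0.9945, -0.0041, -0.1051], [0.105, 0.0194, -0.9943]] [0.1288, 0.5893, 0.9119]
photo_board 0.7 [291.6, 237.1, 107.4, 46.1] 2738
red_card 0.57 [327.0, 236.4, 33.0, 32.1] 957
blue_card 0.56 [255.2, 239.2, 33.8, 34.0] 967
blue_card 0.42 [125.7, 209.6, 14.4, 8.4] 119
parts_tin 0.55 [153.2, 247.9, 19.6, 23.4] 509
blue_vial 0.68 [393.6, 238.3, 17.4, 14.8] 139
loupe 0.52 [165.3, 202.4, 20.2, 13.9] 220
rubber_stamp 0.77 [278.2, 173.6, 18.1, 12.9] 237
```

```bash
python3 - <<'E'
import cv2
for n in ["scene","top"]:
    im=cv2.imread(f"pics/{n}0.png"); cv2.imwrite(f"pics/{n}0b.png",cv2.resize(im,(800,600),interpolation=cv2.INTER_CUBIC))
im=cv2.imread("pics/top0.png"); cv2.imwrite("pics/top0c.png",cv2.resize(im[150:300,100:440],None,fx=2.35,fy=2.35,interpolation=cv2.INTER_CUBIC))
E
```

```text
(no output)
```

View pics/scene0b.png

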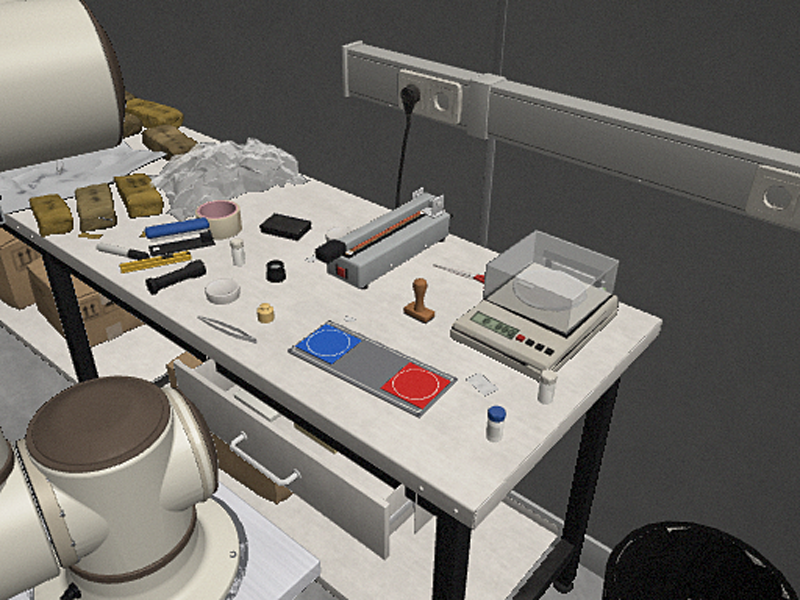

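View pics/top0b.png

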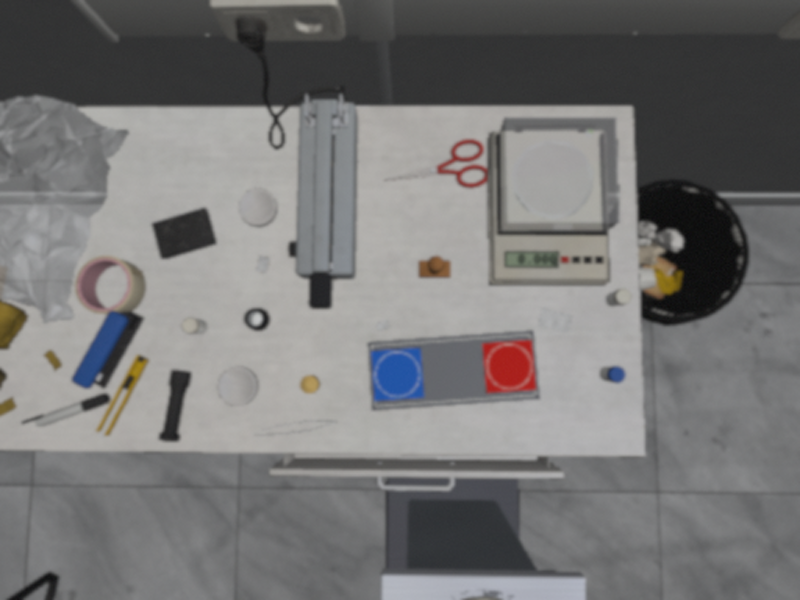

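View pics/top0c.png

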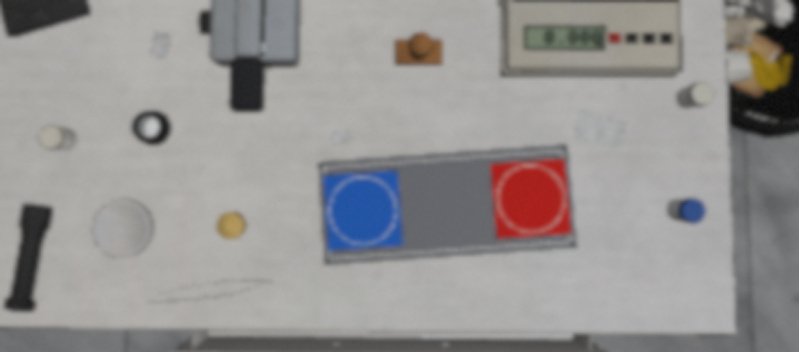

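```bash
cat > h.py <<'E'
from workcell import bot
import cv2,numpy as np
from scipy.spatial.transform import Rotation as Ro
def ray(p,uv):
    K=p["camera_matrix"];R=np.array(p["R"]);t=np.array(p["t"])
    d=np.array([(uv[0]-K[0,2])/K[0,0],(uv[1]-K[1,2])/K[1,1]])
    if p.get("fish"):
        r=np.hypot(*d); v=np.array([d[0]/r*np.sin(r),d[1]/r*np.sin(r),np.cos(r)]) if r>1e-9 else np.array([0,0,1.])
    else: v=np.array([d[0],d[1],1.])
    return -R.T@t, R.T@v
def bp(p,uv,z):
    c,d=ray(p,uv); return (c+d*(z-c[2])/d[2])[:2]
def proj(p,X):
    K=p["camera_matrix"];c=np.array(p["R"])@np.array(X)+np.array(p["t"])
    if p.get("fish"):
        rho=np.hypot(c[0],c[1]);th=np.arctan2(rho,c[2]);v=c[:2]/max(rho,1e-9)*th
    else: v=c[:2]/c[2]
    return np.array([K[0,0]*v[0]+K[0,2],K[1,1]*v[1]+K[1,2]])
def cam(n):
    p=bot.camera(n); p["fish"]=(n=="wrist"); return p
def save(p,name,crop=None,f=1):
    im=p["image"][:,:,::-1]
    if crop: im=im[crop[1]:crop[3],crop[0]:crop[2]]
    cv2.imwrite("pics/"+name,cv2.resize(im,None,fx=f,fy=f,interpolation=cv2.INTER_CUBIC))
def rel(target,yaw=None,o=None):
    """shift in tool axes /40mm from measured pose and turn"""
    o=o or bot.get_obs(); R=Ro.from_euler('xyz',o["tcp_rot"],degrees=True)
    d=R.inv().apply(np.array(target)-o["ee_pos"])/.04
    out=[np.round(d,3).tolist()]
    if yaw is not None:
        T=Ro.from_euler('xyz',[180,0,yaw],degrees=True); out.append(np.round((R.inv()*T).as_rotvec(),3).tolist())
    return out
E
python3 - <<'E'
from h import *
p=cam("top")
im=p["image"]; hsv=cv2.cvtColor(im,cv2.COLOR_RGB2HSV)
def poly(mask,z,name):
    n,l,s,c=cv2.connectedComponentsWithStats(mask.astype(np.uint8)); i=1+np.argmax(s[1:,4])
    m=(l==i).astype(np.uint8); cs,_=cv2.findContours(m,cv2.RETR_EXTERNAL,cv2.CHAIN_APPROX_NONE)
    pts=np.array([bp(p,q,z) for q in cs[0][:,0,:].astype(float)])*1000
    r=cv2.minAreaRect(pts.astype(np.float32)); print(name,np.round(r[0],1),np.round(r[1],1),round(r[2],2),s[i])
roi=np.zeros(im.shape[:2],bool); roi[200:280,225:350]=1
H,S,V=[hsv[...,k].astype(int) for k in range(3)]
poly(roi&(S>120)&((H<10)|(H>170)),.007,"red"); poly(roi&(S>110)&(H>95)&(H<130),.007,"blue")
poly(roi&((V<150)|(S>100)),.005,"board")
for n,uv,z in [("tin",(151.7,246.7),.02),("faketin",(165,132.5),.02),("weight",(198.4,245.7),.03),("vial",(394,239.5),.052),("loupe",(164.5,204),.03),("wva",(397,190.3),.052),("wvb",(121,208.5),.052),("stamp",(279,170),.076),("handle",(205,186),.1)]:
    print(n,np.round(bp(p,uv,z)*1000,1))
q=cam("wrist"); print(q["camera_matrix"].tolist()); save(q,"w0.png",None,1.5)
E
```

```text
red [474.5 -44.2] [78.7 79.1] 4.13 [309 218  34  33 981]
blue [460.5 134.3] [80.  79.5] 3.69 [238 223  33  34 999]
board [467.6  45.5] [111.5 272.1] 4.39 [ 235  211  111   52 4819]
tin [440.7 388.4]
faketin [730.6 364.2]
weight [444.4 270.3]
vial [ 463.3 -199.7]
loupe [546.5 357.1]
wva [ 581.  -210.6]
wvb [533.7 457.4]
stamp [625.9  74.6]
handle [584.3 246.4]
[[297.3186396354542, 0.0, 259.5211543320788], [0.0, 297.3186396354542, 192.21332616894878], [0.0, 0.0, 1.0]]
```

View pics/w0.png

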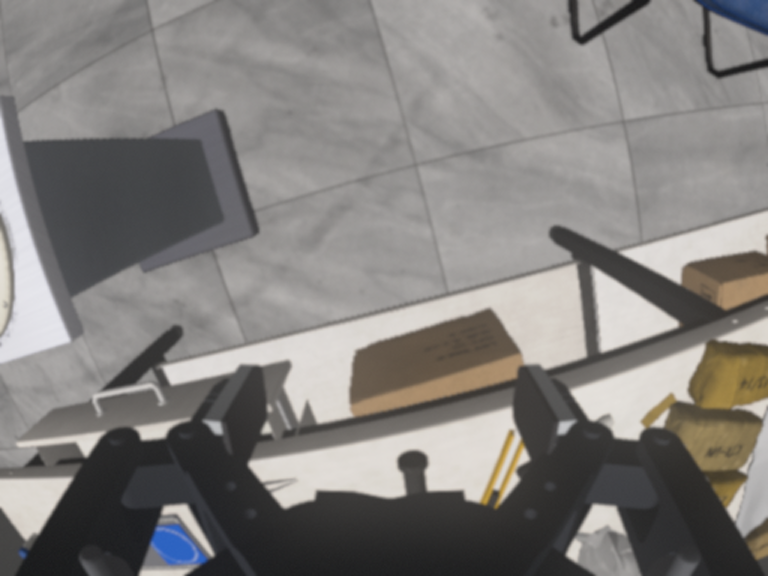

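```bash
python3 - <<'E'
from h import *
q=cam("wrist");o=bot.get_obs();R=Ro.from_euler('xyz',o["tcp_rot"],degrees=True).as_matrix()
C=-q["R"].T@q["t"]; print("cam in tool",np.round(R.T@(C-o["ee_pos"]),4), "axis in tool",np.round(R.T@q["R"].T@[0,0,1],3),"px of tcp",proj(q,o["ee_pos"]))
for z in (.05,.1,.15,.2): print(z,proj(q,o["ee_pos"]+R@[0,0,z]))
print(rel([.4407,.3884,.12],131))
E
```

```text
cam in tool [ 7.530e-02 -1.000e-04 -1.694e-01] axis in tool [-0.297  0.001  0.955] px of tcp [259.34277642 226.90693323]
0.05 [259.29251815 200.83371179]
0.1 [259.25992429 183.56549737]
0.15 [259.23722268 171.36210933]
0.2 [259.2205582  162.30827111]
[[-8.142, -1.528, 2.104], [0.0, -0.0, 0.594]]
```

Emit:
{"op": "step_arm", "data": {
  "dr": [
    [0,0,0.594],
    [0,0,0.594],
    [0,0,0.594],
    [0,0,0.594],
    [0,0,0.594],
    [0,0,0.594],
    [0,0,0.594],
    [0,0,0.594]
  ],
  "xyz": [
    [-8.14,-1.53,2.1],
    [-8.14,-1.53,2.1],
    [-8.14,-1.53,2.1],
    [-8.14,-1.53,2.1],
    [-8.14,-1.53,2.1],
    [-8.14,-1.53,2.1],
    [-8.14,-1.53,2.1],
    [-8.14,-1.53,2.1]
  ],
  "gripper": [1,1,1,1,1,1,1,1],
  "squeeze": 30
}}

```text
time: 1.95
ee_pos: [0.4437, 0.3854, 0.118]
tcp_rot: [-179.9, 0.0, 130.8]
wrist_force: [-1.6, 0.2, -0.4]
opening: 0.0855
```

```bash
python3 - <<'E'
from h import *
q=cam("wrist");o=bot.get_obs();save(q,"w1.png",None,1.5)
print(o["ee_pos"],o["tcp_rot"],o["time"])
for n,z in (("parts_tin",.012),("brass_weight",.015),("loupe",.02)):
    for d in bot.regions_of(q,n)[:3]:
        print(n,round(d["p"],2),np.round(d["box"],1),np.round(bp(q,d["box"][:2],z)*1000,1))
E
```

```text
[0.44209471 0.38661353 0.11890899] [-1.79888397e+02  5.44704238e-03  1.30816783e+02] 2.0
parts_tin 0.96 [263.1 178.6  64.1  66.9] [444.3 390.4]
parts_tin 0.42 [403.2 339.8  18.9   8.5] [749.4 344.9]
brass_weight 0.69 [195.3 256.2  26.2  33. ] [444.9 279.9]
brass_weight 0.63 [318.9 261.5  37.   40.6] [548.9 361.3]
loupe 0.96 [320.9 263.5  36.5  43.8] [549.5 362.4]
```

View pics/w1.png

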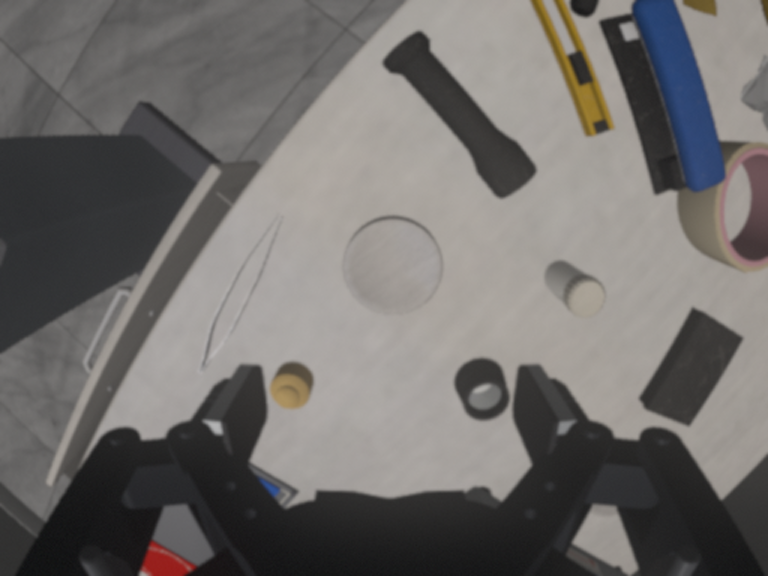

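```bash
cat >> h.py <<'E'
from scipy.optimize import fsolve
PROF={"parts_tin":[(31,0),(31,20)],"brass_weight":[(14.5,0),(14.5,20),(7,30)],"blue_vial":[(13,0),(13,52)],"white_vial_a":[(13,0),(13,52)],"loupe":[(19,0),(19,30)]}
A=np.linspace(0,2*np.pi,60,endpoint=False)
def hull(p,name,x,y,z0=0):
    pts=[proj(p,[x+r/1000*np.cos(a),y+r/1000*np.sin(a),z0+z/1000]) for r,z in PROF[name] for a in A]
    return cv2.convexHull(np.array(pts,np.float32))[:,0]
def fit(p,name,det,z0=0):
    m=det["region"].astype(np.uint8); v,u=np.nonzero(m); c=np.array([u.mean(),v.mean()])
    x0=bp(p,c,z0+PROF[name][-1][1]/2000)
    def f(x):
        h=hull(p,name,x[0],x[1],z0); M=cv2.moments(h); return np.array([M["m10"],M["m01"]])/M["m00"]-c
    x=fsolve(f,x0,epsfcn=1e-6); a=cv2.contourArea(hull(p,name,*x,z0))
    return x, m.sum()/a
E
python3 - <<'E'
from h import *
q=cam("wrist");t=cam("top");o=bot.get_obs();print(o["ee_pos"],o["tcp_rot"])
for p in (q,t):
  for n in ("parts_tin","brass_weight","loupe","blue_vial","white_vial_a"):
    for d in bot.regions_of(p,n)[:3]:
        x,r=fit(p,n,d); print(n,round(d["p"],2),np.round(x*1000,1),round(r,2))
im=q["image"].copy()
for d in bot.regions_of(q,"parts_tin")[:1]:
    x,_=fit(q,"parts_tin",d); cv2.polylines(im,[np.int32(np.round(hull(q,"parts_tin",*x)*16))],True,(255,0,0),1,cv2.LINE_AA,4)
cv2.imwrite("pics/w1f.png",cv2.resize(im[130:230,200:330,::-1],None,fx=5,fy=5))
E
```

```text
[0.43985375 0.38914283 0.12080288] [ 1.79952344e+02 -6.81347650e-03  1.31113106e+02]
parts_tin 0.6 [441.6 390.7] 0.97
parts_tin 0.59 [754.  346.2] 0.12
brass_weight 0.65 [445.2 276.2] 1.01
loupe 0.98 [547.8 365.1] 0.9
white_vial_a 0.73 [536.4 459.9] 0.9
parts_tin 0.7 [733. 366.] 0.98
parts_tin 0.67 [439.7 389.2] 0.95
loupe 0.64 [548.  359.9] 0.89
white_vial_a 0.63 [535.3 456.5] 0.91
white_vial_a 0.48 [ 583.9 -216.3] 0.85
```

View pics/w1f.png

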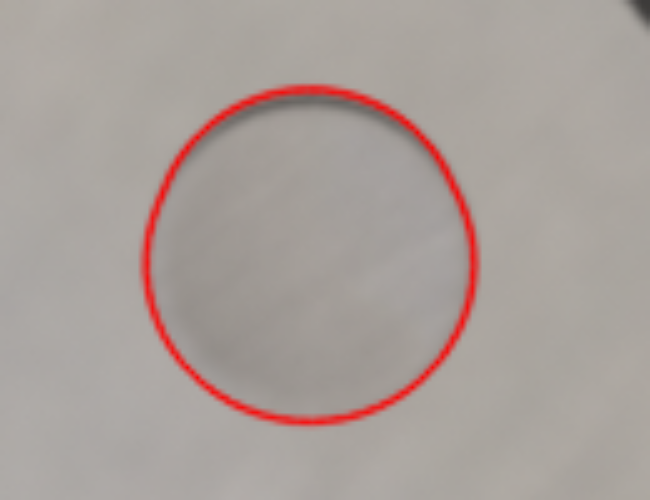

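```bash
python3 - <<'E'
from h import *
q=cam("wrist");o=bot.get_obs();R=Ro.from_euler('xyz',o["tcp_rot"],degrees=True).as_matrix()
for x in (11,-11):
  for y in (43,-43):
    for z in (0,-13): print(x,y,z,np.round(1.5*proj(q,o["ee_pos"]+R@np.array([x,y,z])/1000)))
print(rel([.441,.390,.06]),rel([.441,.390,.003]),o["ee_pos"])
E
```

```text
11 43 0 [492. 316.]
11 43 -13 [499. 327.]
11 -43 0 [284. 316.]
11 -43 -13 [277. 327.]
-11 43 0 [488. 363.]
-11 43 -13 [494. 377.]
-11 -43 0 [289. 363.]
-11 -43 -13 [282. 377.]
[[0.026, 0.035, 1.504]] [[0.026, 0.035, 2.929]] [0.44063003 0.3883064  0.12017646]
```

```bash
python3 - <<'E'
from h import *
q=cam("wrist");o=bot.get_obs();R=Ro.from_euler('xyz',o["tcp_rot"],degrees=True).as_matrix()
f=5;cr=(100,200,230,310)
im=cv2.resize(q["image"][cr[1]:cr[3],cr[0]:cr[2],::-1],None,fx=f,fy=f,interpolation=cv2.INTER_CUBIC)
im=np.clip(im.astype(int)*2,0,255).astype(np.uint8)
for zs,c in ((0,(0,0,255)),(-13,(0,255,0)),(-26,(255,0,0)),(-39,(0,255,255))):
  P=[proj(q,o["ee_pos"]+R@np.array([x,y,zs])/1000) for x,y in ((11,-43),(11,-57),(-11,-57),(-11,-43))]
  cv2.polylines(im,[np.int32([(p-[cr[0],cr[1]]+.5)*f for p in P])],True,c,1)
cv2.imwrite("pics/f.png",im)
E
```

```text
(no output)
```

View pics/f.png

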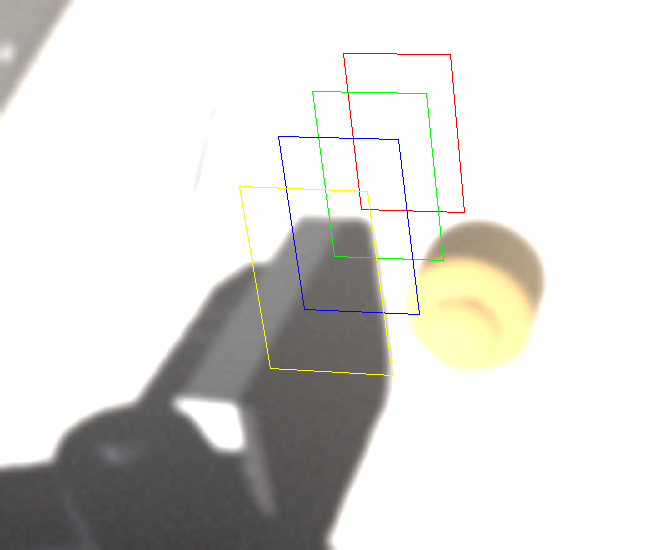

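Emit:
{"op": "step_arm", "data": {
  "dr": [
    [0,0,0],
    [0,0,0],
    [0,0,0],
    [0,0,0],
    [0,0,0],
    [0,0,0],
    [0,0,0],
    [0,0,0]
  ],
  "xyz": [
    [0.03,0.03,1],
    [0.03,0.03,2],
    [0.03,0.03,2.5],
    [0.03,0.03,2.9],
    [0.03,0.03,2.9],
    [0.03,0.03,2.9],
    [0.03,0.03,2.9],
    [0.03,0.03,2.9]
  ],
  "gripper": [1,1,1,1,1,0.9,0.8,0.8]
}}

```text
time: 3.7
ee_pos: [0.4413, 0.3905, 0.0055]
tcp_rot: [179.9, -0.0, 131.0]
wrist_force: [-0.2, -0.6, -0.0]
opening: 0.0687
```

```bash
python3 - <<'E'
from h import *
q=cam("wrist");save(q,"w2.png",None,1.5);o=bot.get_obs();print(o["ee_pos"],o["wrist_force"],o["opening"],o["time"])
E
```

```text
[0.44121703 0.39043082 0.00529719] [ 0.16216778 -0.23016308  0.72441241] 0.06811902398106391 3.75
```

View pics/w2.png

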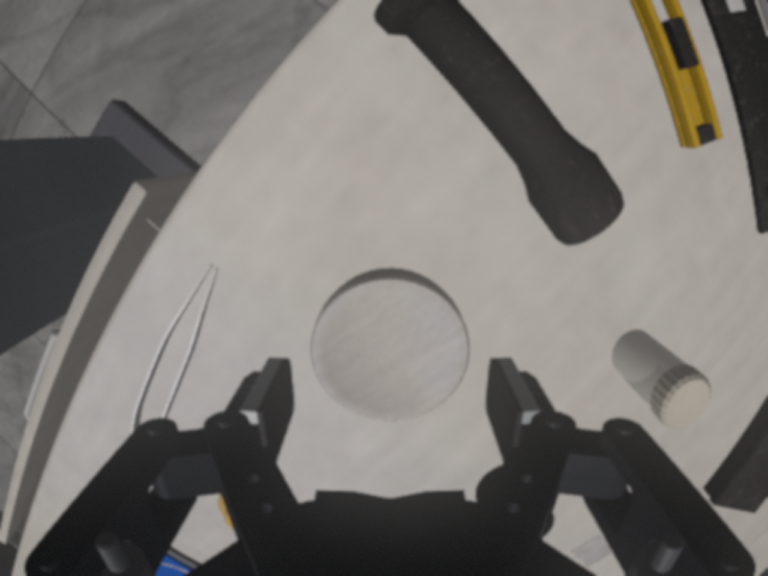

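Emit:
{"op": "step_arm", "data": {
  "dr": [
    [0,0,0],
    [0,0,0],
    [0,0,0],
    [0,0,0],
    [0,0,0],
    [0,0,0],
    [0,0,0],
    [0,0,0]
  ],
  "xyz": [
    [0,0,0],
    [0,0,0],
    [0,0,0],
    [0,0,0],
    [0,0,0],
    [0,0,0],
    [0,0,0],
    [0,0,0]
  ],
  "gripper": [0.75,0.7,0.65,0.65,0.65,0.65,0.65,0.65]
}}

```text
time: 4.55
ee_pos: [0.4408, 0.39, 0.0042]
tcp_rot: [180.0, -0.0, 131.0]
wrist_force: [-0.4, -0.6, -0.5]
opening: 0.0553
```

```bash
python3 - <<'E'
from h import *
q=cam("wrist");save(q,"w3.png",None,1.5);o=bot.get_obs();print(o["ee_pos"],o["wrist_force"],o["opening"],o["time"])
E
```

```text
[0.44072888 0.38999381 0.0041439 ] [ 0.21648775 -0.37091149  0.36049744] 0.05548572048153085 4.6
```

View pics/w3.png

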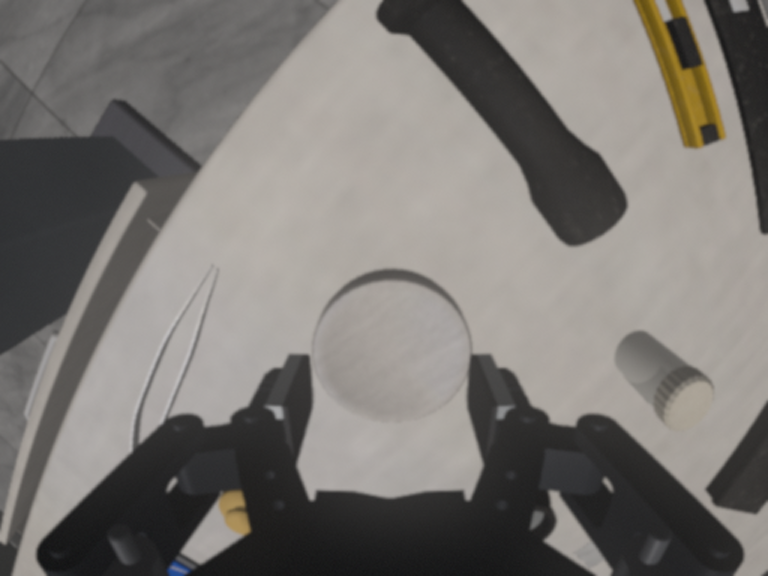

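```bash
python3 - <<'E'
from h import *
q=cam("scene");o=bot.get_obs()
R=Ro.from_euler('xyz',o["tcp_rot"],degrees=True).as_matrix()
u=proj(q,o["ee_pos"]);print(u); 
t=cam("top");v=proj(t,o["ee_pos"]);print(v)
for p,c,n in ((q,u,"s4.png"),(t,v,"t4.png")):
  f=6;x0,y0=int(c[0])-60,int(c[1])-60
  im=cv2.resize(p["image"][y0:y0+100,x0:x0+120,::-1],None,fx=f,fy=f,interpolation=cv2.INTER_CUBIC)
  for X in ([0,0,0],[0,28,0],[0,-28,0],[0,28,-.02e3],[0,-28,-20]):
    w=(proj(p,o["ee_pos"]+R@np.array(X)/1000)-[x0,y0]+.5)*f
    cv2.circle(im,tuple(np.int32(w)),3,(0,0,255),-1)
  cv2.imwrite("pics/"+n,im)
E
```

```text
[142.46430401 187.90252945]
[152.86712052 246.36548011]
```

View pics/s4.png

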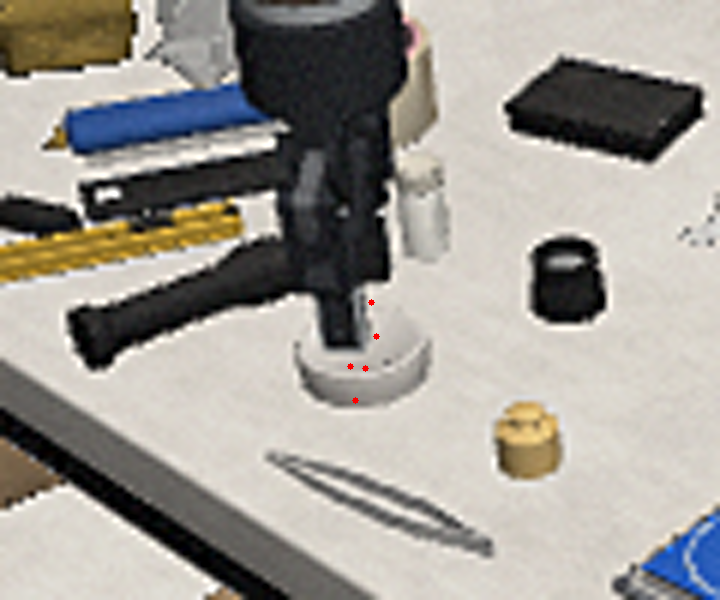

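View pics/t4.png

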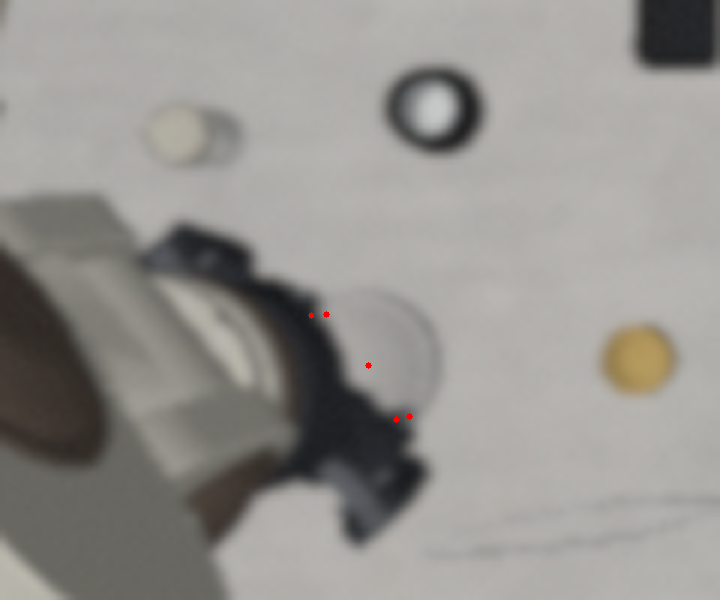

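Emit:
{"op": "step_arm", "data": {
  "dr": [
    [0,0,0],
    [0,0,0],
    [0,0,0],
    [0,0,0],
    [0,0,0],
    [0,0,0],
    [0,0,0],
    [0,0,0]
  ],
  "xyz": [
    [0,0,0],
    [0,0,0],
    [0,0,0],
    [0,0,0.1],
    [0,0,0.2],
    [0,0,0.3],
    [0,0,0.35],
    [0,0,0.35]
  ],
  "gripper": [0.9,0.9,0.9,0.9,0.9,0.9,0.9,0.9]
}}

```text
time: 5.5
ee_pos: [0.4405, 0.3898, -0.0104]
tcp_rot: [-180.0, 0.0, 131.0]
wrist_force: [-0.4, -0.1, 0.4]
opening: 0.0767
```

```bash
cat > v.py <<'E'
from h import *
import sys
q=cam("scene");o=bot.get_obs();R=Ro.from_euler('xyz',o["tcp_rot"],degrees=True).as_matrix()
u=proj(q,o["ee_pos"]);f=6;x0,y0=int(u[0])-60,int(u[1])-60
im=cv2.resize(q["image"][y0:y0+100,x0:x0+120,::-1],None,fx=f,fy=f,interpolation=cv2.INTER_CUBIC)
h=o["opening"]*500
for X in ([0,-h,0],[0,-h,-10],[0,-h,-20],[0,-h,-30]):
    w=(proj(q,o["ee_pos"]+R@np.array(X)/1000)-[x0,y0]+.5)*f; cv2.circle(im,tuple(np.int32(w)),3,(0,0,255),-1)
cv2.imwrite("pics/"+sys.argv[1],im); print(o["ee_pos"],o["wrist_force"],o["opening"],o["time"])
E
python3 v.py s5.png
```

```text
[ 0.4406228   0.38988446 -0.01009081] [-0.07124493 -0.26031533 -0.88334731] 0.07683440429801515 5.55
```

View pics/s5.png

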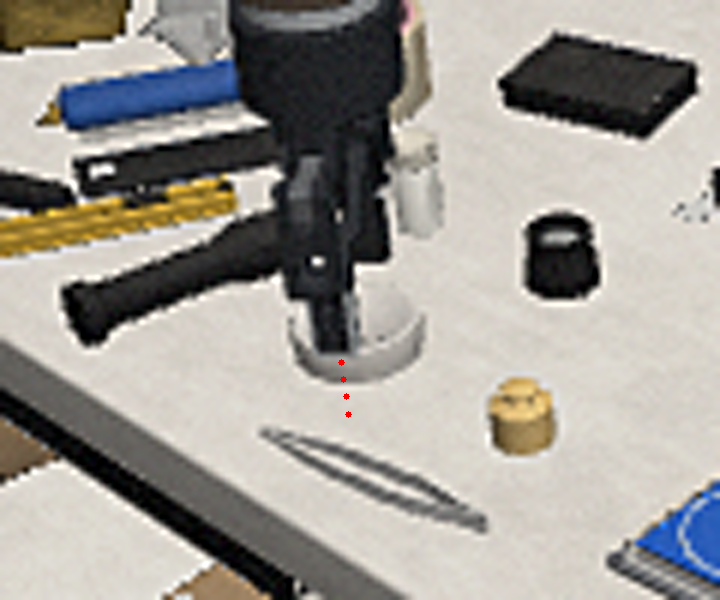

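Emit:
{"op": "step_arm", "data": {
  "dr": [
    [0,0,0],
    [0,0,0],
    [0,0,0],
    [0,0,0],
    [0,0,0],
    [0,0,0],
    [0,0,0],
    [0,0,0]
  ],
  "xyz": [
    [0,0,0.1],
    [0,0,0.2],
    [0,0,0.3],
    [0,0,0.35],
    [0,0,0.35],
    [0,0,0.35],
    [0,0,0.35],
    [0,0,0.35]
  ],
  "gripper": [0.9,0.9,0.9,0.85,0.8,0.75,0.72,0.72]
}}

```text
time: 6.35
ee_pos: [0.4409, 0.3901, -0.0236]
tcp_rot: [180.0, 0.0, 131.0]
wrist_force: [-0.2, -0.9, -0.7]
opening: 0.0615
```

```bash
python3 v.py s6.png
```

```text
[ 0.44087302  0.39011613 -0.0236141 ] [0.56583563 0.14970087 1.28909377] 0.061310349070592414 6.4
```

View pics/s6.png

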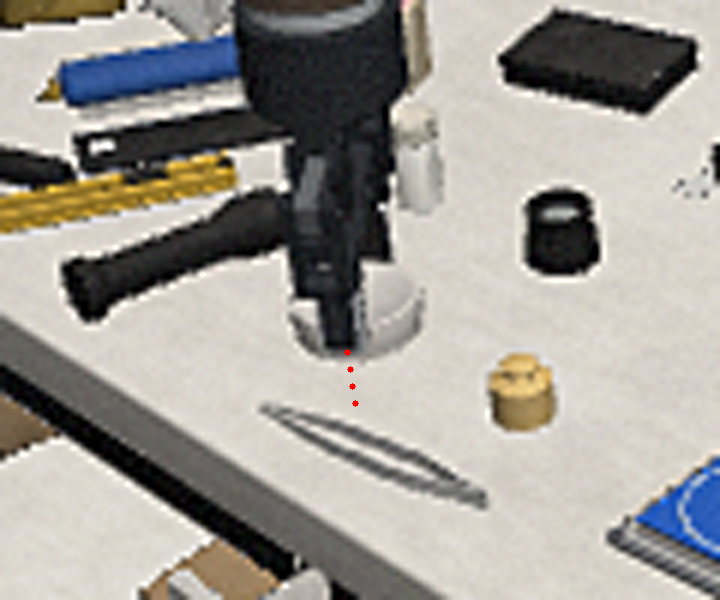

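Emit:
{"op": "step_arm", "data": {
  "dr": [
    [0,0,0],
    [0,0,0],
    [0,0,0],
    [0,0,0],
    [0,0,0],
    [0,0,0],
    [0,0,0],
    [0,0,0]
  ],
  "xyz": [
    [0,0,0],
    [0,0,0],
    [0,0,0],
    [0,0,-0.1],
    [0,0,-0.5],
    [0,0,-1.2],
    [0,0,-2],
    [0,0,-2]
  ],
  "gripper": [0.6,0.6,0.6,0.6,0.6,0.6,0.6,0.6],
  "squeeze": 40
}}

```text
time: 7.2
ee_pos: [0.4425, 0.3915, 0.0611]
tcp_rot: [179.6, -0.0, 131.0]
wrist_force: [-0.2, -0.1, 0.4]
opening: 0.0589
```

```bash
python3 - <<'E'
from h import *
q=cam("wrist");o=bot.get_obs();print(o["ee_pos"],o["tcp_rot"],o["wrist_force"],o["opening"],o["time"]);save(q,"w7.png",None,1.5)
for d in bot.regions_of(q,"parts_tin")[:2]: 
    x,r=fit(q,"parts_tin",d,o["ee_pos"][2]+.0236); print(d["p"],np.round(x*1000,1),round(r,2))
print(rel([.475,-.044,.05],131)); 
E
```

```text
[0.44181258 0.39098705 0.05867417] [ 1.79762671e+02 -2.96489260e-03  1.31025117e+02] [ 0.2589404   0.2105672  -0.72095426] 0.058846711630333934 7.25
0.57 [443.  390.9] 0.98
[[-8.748, -6.488, 0.162], [0.001, -0.0, 0.0]]
```

View pics/w7.png

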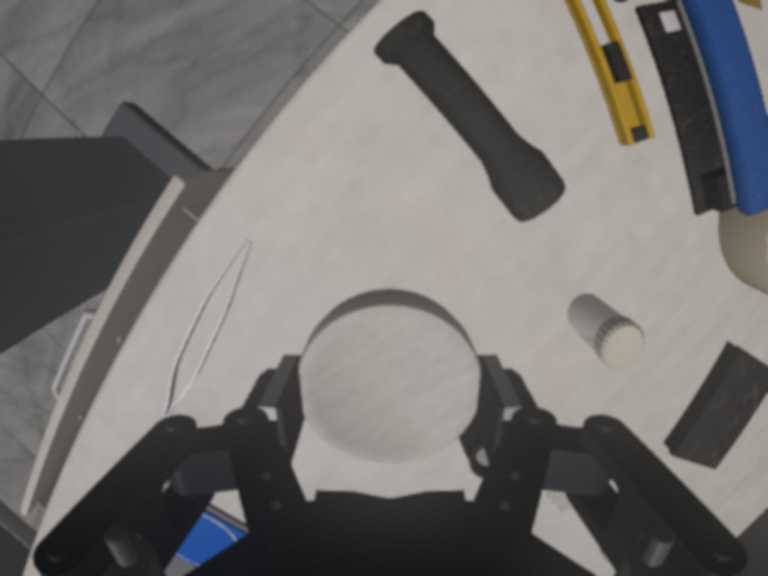

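```bash
python3 - <<'E'
from h import *
print(rel([.468,-.115,.06],90))
E
```

```text
[[-9.973, -7.784, -0.09], [0.001, -0.001, 0.716]]
```

Emit:
{"op": "step_arm", "data": {
  "dr": [
    [0,0,0.1],
    [0,0,0.2],
    [0,0,0.3],
    [0,0,0.4],
    [0,0,0.5],
    [0,0,0.6],
    [0,0,0.7],
    [0,0,0.716]
  ],
  "xyz": [
    [-0.8,-0.6,0],
    [-1.6,-1.25,0],
    [-2.5,-1.95,0],
    [-3.45,-2.7,0],
    [-4.4,-3.45,0],
    [-5.35,-4.2,0],
    [-6.35,-4.95,0],
    [-7.3,-5.7,0]
  ],
  "gripper": [0.6,0.6,0.6,0.6,0.6,0.6,0.6,0.6]
}}

```text
time: 8.1
ee_pos: [0.4594, 0.0181, 0.055]
tcp_rot: [-179.9, 0.0, 89.8]
wrist_force: [0.5, 0.5, -1.4]
opening: 0.0586
```

```bash
python3 - <<'E'
from h import *
o=bot.get_obs();print(o["opening"],o["ee_pos"],rel([.468,-.115,.06],90,o))
E
```

```text
0.05863718389114481 [0.45940324 0.01809397 0.05496597] [[-3.327, 0.226, -0.126], [-0.001, 0.0, -0.003]]
```

Emit:
{"op": "step_arm", "data": {
  "dr": [
    [0,0,0],
    [0,0,0],
    [0,0,0],
    [0,0,0],
    [0,0,0],
    [0,0,0],
    [0,0,0],
    [0,0,0]
  ],
  "xyz": [
    [-1,0.1,0],
    [-2,0.2,0],
    [-3,0.2,0],
    [-3.3,0.2,0],
    [-3.3,0.2,0],
    [-3.3,0.2,0],
    [-3.3,0.2,0],
    [-3.3,0.2,0]
  ],
  "gripper": [0.6,0.6,0.6,0.6,0.6,0.6,0.6,0.6]
}}

```text
time: 8.9
ee_pos: [0.4684, -0.1108, 0.0561]
tcp_rot: [-180.0, -0.0, 90.1]
wrist_force: [-0.4, 1.2, -0.8]
opening: 0.0591
```

```bash
cat >> h.py <<'E'
from scipy.optimize import least_squares
def cards(p,show=None):
    """fit red/blue squares by minAreaRect in world plane z=7mm"""
    hsv=cv2.cvtColor(p["image"],cv2.COLOR_RGB2HSV);H,S,V=[hsv[...,k].astype(int) for k in range(3)]
    out={}
    for nm,m in (("red",(S>110)&((H<10)|(H>170))),("blue",(S>100)&(H>98)&(H<128))):
        n,l,s,c=cv2.connectedComponentsWithStats(cv2.morphologyEx(m.astype(np.uint8),cv2.MORPH_CLOSE,np.ones((5,5),np.uint8)))
        for i in range(1,n):
            if s[i,4]<300: continue
            cs,_=cv2.findContours((l==i).astype(np.uint8),cv2.RETR_EXTERNAL,cv2.CHAIN_APPROX_NONE)
            pts=np.array([bp(p,q,.007) for q in cs[0][:,0,:].astype(float)])*1000
            r=cv2.minAreaRect(pts.astype(np.float32))
            print(nm,np.round(r[0],1),np.round(r[1],1),round(r[2],2),s[i].tolist())
E
python3 - <<'E'
from h import *
q=cam("wrist");o=bot.get_obs();print(o["ee_pos"],o["tcp_rot"],o["opening"],o["time"]);save(q,"w8.png",None,1.5)
cards(q)
for d in bot.regions_of(q,"parts_tin")[:2]: 
    x,r=fit(q,"parts_tin",d,o["ee_pos"][2]+.0236); print(d["p"],np.round(x*1000,1),round(r,2))
E
```

```text
[ 0.46847194 -0.11095432  0.05615644] [ 1.79999658e+02 -4.50775877e-03  9.00922098e+01] 0.058656305449556016 8.95
red [475.8 -44. ] [79.4 79.5] 4.45 [211, 60, 114, 112, 11415]
blue [ 463.9 -237. ] [27.4 17.7] 0.11 [240, 318, 29, 14, 308]
0.63 [ 468.9 -109.9] 0.94
```

View pics/w8.png

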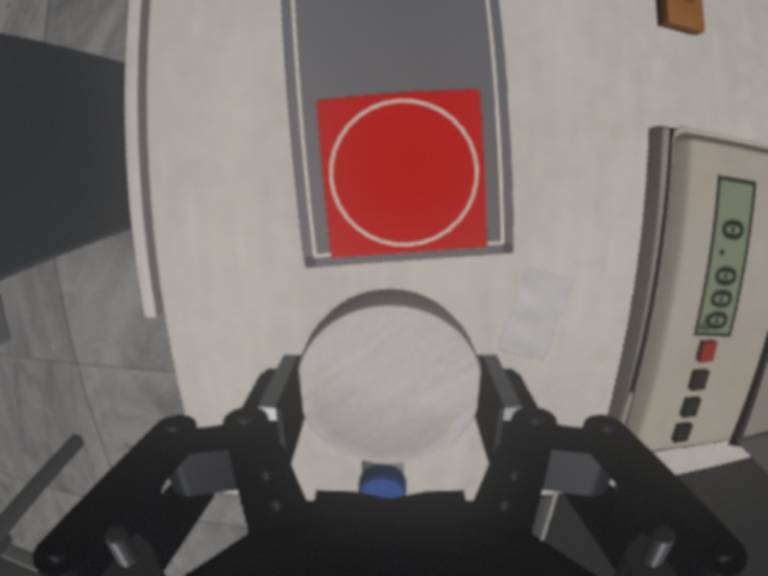

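Emit:
{"op": "step_arm", "data": {
  "dr": [
    [0,0,0],
    [0,0,0],
    [0,0,0],
    [0,0,0],
    [0,0,0],
    [0,0,0],
    [0,0,0],
    [0,0,0]
  ],
  "xyz": [
    [1,0.1,0],
    [1.67,0.175,0.5],
    [1.67,0.175,1.2],
    [1.67,0.175,1.5],
    [1.67,0.175,1.6],
    [1.67,0.175,1.7],
    [1.67,0.175,1.76],
    [1.67,0.175,1.76]
  ],
  "gripper": [0.6,0.6,0.6,0.6,0.6,0.6,0.6,0.6]
}}

```text
time: 9.8
ee_pos: [0.4757, -0.0455, -0.0137]
tcp_rot: [180.0, 0.0, 90.0]
wrist_force: [0.3, -0.2, 0.5]
opening: 0.0588
```

```bash
python3 - <<'E'
from h import *
q=cam("wrist");o=bot.get_obs();print(o["ee_pos"],o["tcp_rot"],o["wrist_force"],o["opening"],o["time"]);save(q,"w9.png",None,1.5)
for d in bot.regions_of(q,"parts_tin")[:2]: 
    x,r=fit(q,"parts_tin",d,o["ee_pos"][2]+.0236); print(d["p"],np.round(x*1000,1),round(r,2))
E
```

```text
[ 0.47575443 -0.04547707 -0.01364407] [1.79954532e+02 5.92697473e-03 8.99652375e+01] [-0.18038042 -0.38108126 -0.458939  ] 0.058759059391842734 9.85
0.59 [476.2 -44.6] 0.93
```

View pics/w9.png

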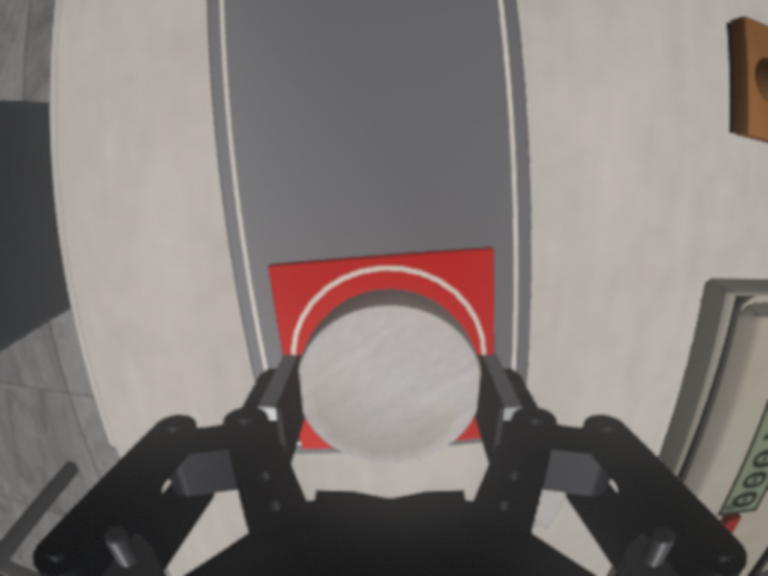

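Emit:
{"op": "step_arm", "data": {
  "dr": [
    [0,0,0],
    [0,0,0],
    [0,0,0],
    [0,0,0],
    [0,0,0],
    [0,0,0],
    [0,0,0],
    [0,0,0]
  ],
  "xyz": [
    [0.01,0,0.05],
    [0.01,0,0.075],
    [0.01,0,0.075],
    [0.01,0,0.075],
    [0.01,0,0.075],
    [0.01,0,0.075],
    [0.01,0,-0.2],
    [0.01,0,-1.2]
  ],
  "gripper": [0.6,0.6,0.6,0.75,0.85,0.85,0.85,0.85]
}}

```text
time: 10.7
ee_pos: [0.4728, -0.0445, 0.0314]
tcp_rot: [-179.6, -0.0, 90.0]
wrist_force: [-0.1, 0.3, 0.5]
opening: 0.0727
```

```bash
python3 - <<'E'
from h import *
o=bot.get_obs();print(o["ee_pos"],o["tcp_rot"],o["wrist_force"],o["opening"],o["time"])
print(rel([.445,.276,.09],120,o))
E
```

```text
[ 0.47281025 -0.04450278  0.03141063] [-1.79623053e+02 -3.55275965e-02  8.99985429e+01] [-0.07247082  0.3473403   0.49090721] 0.07268313011910513 10.7
[[8.013, -0.705, -1.455], [-0.006, -0.002, -0.524]]
```

Emit:
{"op": "step_arm", "data": {
  "dr": [
    [0,0,0],
    [0,0,0],
    [0,0,0],
    [0,0,0],
    [0,0,0],
    [0,0,0],
    [0,0,0],
    [0,0,0]
  ],
  "xyz": [
    [0.6,-0.1,-0.6],
    [1.8,-0.2,-0.64],
    [3,-0.3,-0.64],
    [4.2,-0.4,-0.64],
    [5.4,-0.5,-0.64],
    [6.6,-0.76,-0.64],
    [7.5,-0.76,-0.64],
    [7.5,-0.76,-0.64]
  ],
  "gripper": [0.8,0.7,0.6,0.6,0.6,0.6,0.6,0.6]
}}

```text
time: 11.5
ee_pos: [0.4445, 0.259, 0.06]
tcp_rot: [180.0, -0.1, 90.2]
wrist_force: [-1.1, -0.2, -0.6]
opening: 0.0513
```

```bash
cat > w.py <<'E'
from h import *
import sys
nm,z0,name=sys.argv[1],float(sys.argv[2]),sys.argv[3]
q=cam("wrist");o=bot.get_obs();print(np.round(o["ee_pos"],4),np.round(o["tcp_rot"],2),np.round(o["wrist_force"],1),round(o["opening"],4),o["time"])
im=q["image"].copy()
for d in bot.regions_of(q,nm)[:3]:
    x,r=fit(q,nm,d,z0); print(round(d["p"],2),np.round(x*1000,1),round(r,2))
    cv2.polylines(im,[np.int32(np.round(hull(q,nm,*x,z0)*16))],True,(255,0,0),1,cv2.LINE_AA,4)
cv2.imwrite("pics/"+name,cv2.resize(im[:,:,::-1],None,fx=1.5,fy=1.5,interpolation=cv2.INTER_CUBIC))
E
python3 w.py brass_weight 0 w10.png
```

```text
[0.4446 0.2571 0.0598] [179.99  -0.    90.2 ] [ 0.7 -0.6 -0.4] 0.0512 11.55
0.68 [445.2 275.7] 0.99
```

View pics/w10.png

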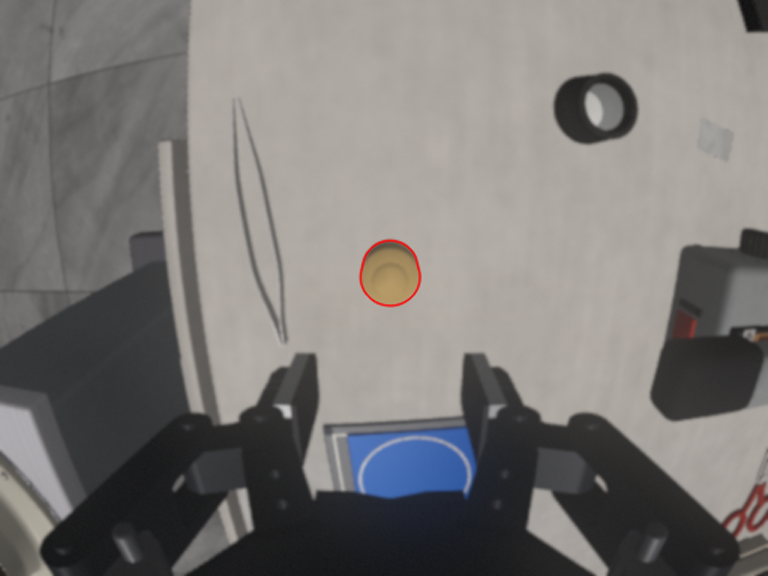

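Emit:
{"op": "step_arm", "data": {
  "dr": [
    [0,0,0],
    [0,0,0],
    [0,0,0],
    [0,0,0],
    [0,0,0],
    [0,0,0],
    [0,0,0],
    [0,0,0]
  ],
  "xyz": [
    [0.5,0,0.3],
    [0.5,0,1],
    [0.5,0,1.5],
    [0.5,0,1.8],
    [0.5,0,2],
    [0.5,0,2.05],
    [0.5,0,2.05],
    [0.5,0,2.05]
  ],
  "gripper": [0.6,0.6,0.6,0.6,0.6,0.6,0.6,0.55]
}}

```text
time: 12.4
ee_pos: [0.4456, 0.2754, -0.0216]
tcp_rot: [179.9, -0.0, 90.0]
wrist_force: [-0.0, 0.3, 0.2]
opening: 0.0468
```

```bash
python3 w.py brass_weight 0 w11.png
```

```text
[ 0.4455  0.2755 -0.0217] [ 1.7993e+02 -4.0000e-02  8.9990e+01] [0.9 0.1 0.3] 0.047 12.45
0.77 [445.1 275.9] 0.96
```

View pics/w11.png

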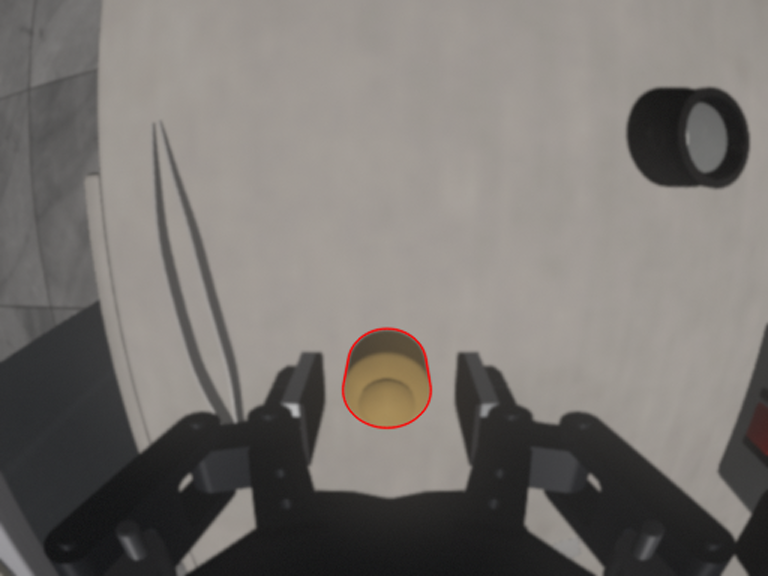

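Emit:
{"op": "step_arm", "data": {
  "dr": [
    [0,0,0],
    [0,0,0],
    [0,0,0],
    [0,0,0],
    [0,0,0],
    [0,0,0],
    [0,0,0],
    [0,0,0]
  ],
  "xyz": [
    [0,0,0.03],
    [0,0,0.03],
    [0,0,0.03],
    [0,0,0.03],
    [0,0,0.03],
    [0,0,0.03],
    [0,0,-0.2],
    [0,0,-1]
  ],
  "gripper": [0.45,0.35,0.2,0.2,0.2,0.2,0.2,0.2],
  "squeeze": 60
}}

```text
time: 13.3
ee_pos: [0.4429, 0.2739, 0.0148]
tcp_rot: [-179.7, 0.2, 90.0]
wrist_force: [0.2, 0.1, -2.7]
opening: 0.0265
```

```bash
python3 w.py brass_weight 0.0407 w12.png; python3 -c "
from h import *
print(rel([.470,-.11,.09],90))"
```

```text
[0.4459 0.2758 0.0223] [ 1.7986e+02 -8.0000e-02  9.0000e+01] [2.1 2.2 4.1] 0.0265 13.35
0.87 [443.5 275.8] 0.93
[[-9.652, 0.59, -1.742], [0.004, -0.003, -0.0]]
```

View pics/w12.png

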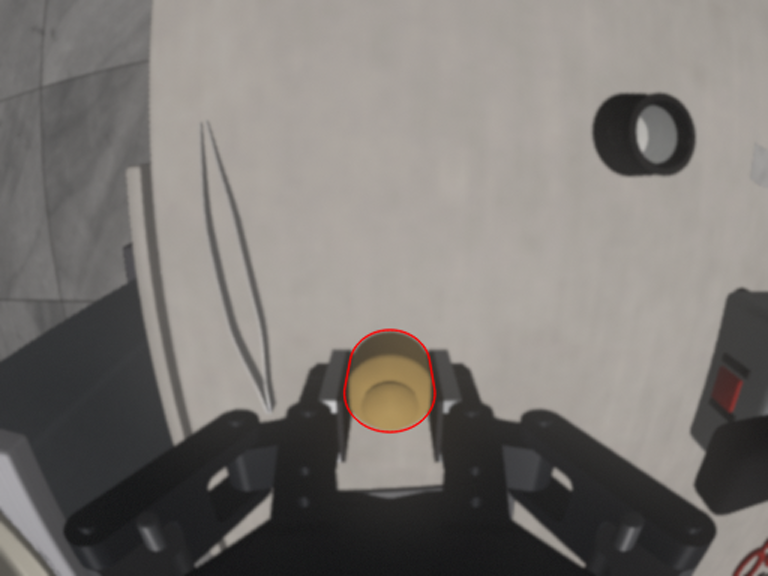

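Emit:
{"op": "step_arm", "data": {
  "dr": [
    [0,0,0],
    [0,0,0],
    [0,0,0],
    [0,0,0],
    [0,0,0],
    [0,0,0],
    [0,0,0],
    [0,0,0]
  ],
  "xyz": [
    [-0.5,0,-0.8],
    [-1.6,0.1,-1.2],
    [-2.8,0.2,-1.2],
    [-4,0.3,-1.2],
    [-5.2,0.4,-1.2],
    [-6.4,0.5,-1.2],
    [-7.6,0.6,-1.2],
    [-8.8,0.6,-1.2]
  ],
  "gripper": [0.2,0.2,0.2,0.2,0.2,0.2,0.2,0.2]
}}

```text
time: 14.2
ee_pos: [0.4688, -0.0787, 0.0652]
tcp_rot: [180.0, 0.0, 90.0]
wrist_force: [1.2, 0.3, -1.7]
opening: 0.0267
```

Emit:
{"op": "step_arm", "data": {
  "dr": [
    [0,0,0],
    [0,0,0],
    [0,0,0],
    [0,0,0],
    [0,0,0],
    [0,0,0],
    [0,0,0],
    [0,0,0]
  ],
  "xyz": [
    [-0.5,0,0],
    [-0.8,0,0],
    [-0.85,0,0],
    [-0.85,0,0],
    [-0.85,0,0],
    [-0.85,0,0],
    [-0.85,0,0],
    [-0.85,0,0]
  ],
  "gripper": [0.2,0.2,0.2,0.2,0.2,0.2,0.2,0.2]
}}

```text
time: 15.0
ee_pos: [0.4691, -0.1102, 0.0654]
tcp_rot: [180.0, -0.0, 90.0]
wrist_force: [-0.6, -0.3, -2.1]
opening: 0.0268
```

```bash
python3 w.py parts_tin 0.007 w13.png; python3 - <<'E'
from h import *
q=cam("wrist");o=bot.get_obs();cards(q)
for d in bot.regions_of(q,"brass_weight")[:1]: print(fit(q,"brass_weight",d,o["ee_pos"][2]+.0229),o["ee_pos"])
for d in bot.regions_of(q,"parts_tin")[:1]: print(fit(q,"parts_tin",d,.007))
E
```

```text
[ 0.469  -0.1104  0.0654] [180.     0.    90.04] [-1.  -0.6 -1.2] 0.0264 15.05
0.92 [476.1 -44.1] 0.99
0.37 [471.   -4.6] 2.2
0.24 [ 589.5 -240. ] 0.03
red [475.8 -44. ] [79.3 79.3] 4.5 [212, 62, 109, 107, 3854]
blue [ 464.2 -240. ] [28.  29.1] 0.44 [240, 310, 29, 22, 491]
(array([ 0.46956121, -0.11022436]), np.float64(0.9564058407190061)) [ 0.46901997 -0.11056549  0.06538493]
(array([ 0.47605483, -0.04415696]), np.float64(0.9901930077970682))
```

View pics/w13.png

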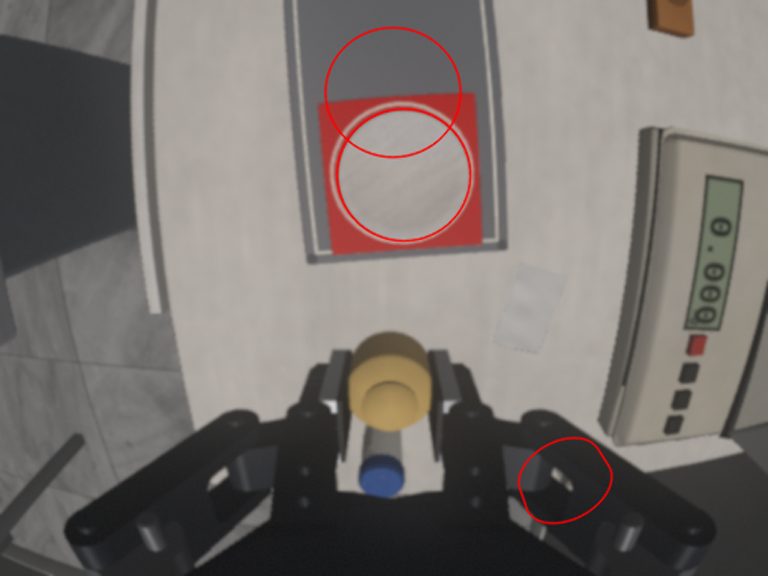

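Emit:
{"op": "step_arm", "data": {
  "dr": [
    [0,0,0],
    [0,0,0],
    [0,0,0],
    [0,0,0],
    [0,0,0],
    [0,0,0],
    [0,0,0],
    [0,0,0]
  ],
  "xyz": [
    [0.9,0.1,0],
    [1.65,0.165,0],
    [1.65,0.165,0.6],
    [1.65,0.165,1.1],
    [1.65,0.165,1.35],
    [1.65,0.165,1.45],
    [1.65,0.165,1.45],
    [1.65,0.165,1.45]
  ],
  "gripper": [0.2,0.2,0.2,0.2,0.2,0.2,0.2,0.2]
}}

```text
time: 16.05
ee_pos: [0.4761, -0.045, 0.0083]
tcp_rot: [179.9, 0.0, 90.0]
wrist_force: [0.1, 1.1, -1.6]
opening: 0.0264
```

```bash
python3 w.py brass_weight 0.030 w14.png; python3 v.py s14.png
```

```text
[ 0.4762 -0.045   0.0084] [1.7992e+02 1.0000e-02 8.9980e+01] [ 0.5 -0.2 -2.3] 0.0265 16.1
0.93 [476.7 -45.2] 0.97
[ 0.47612282 -0.04493313  0.00819183] [-0.1477863   0.20075135 -1.56390365] 0.026510465585646785 16.2
```

View pics/w14.png

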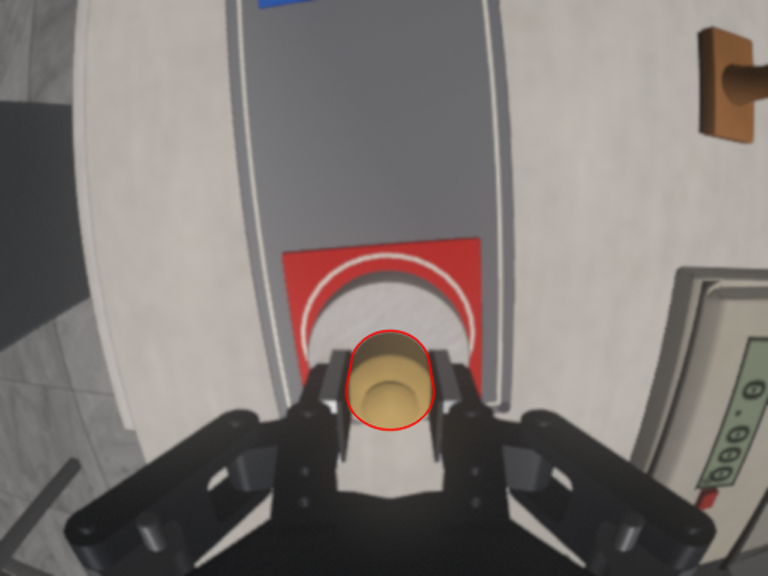

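View pics/s14.png

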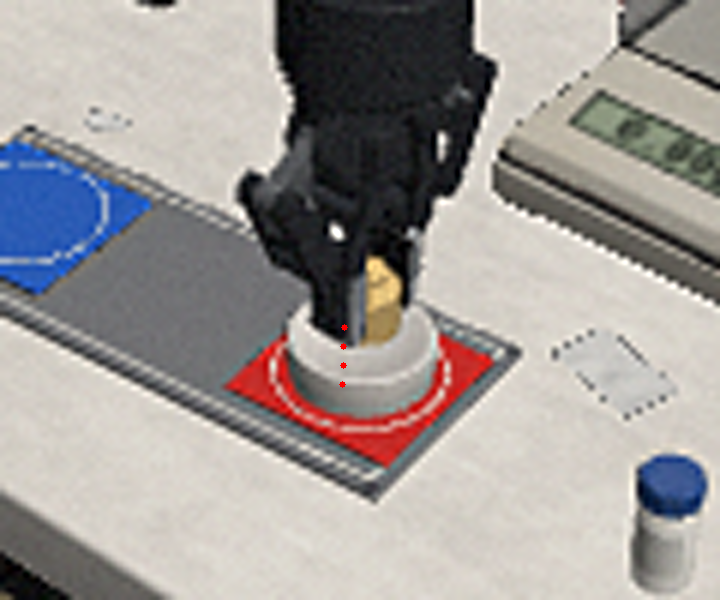

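Emit:
{"op": "step_arm", "data": {
  "dr": [
    [0,0,0],
    [0,0,0],
    [0,0,0],
    [0,0,0],
    [0,0,0],
    [0,0,0],
    [0,0,0],
    [0,0,0]
  ],
  "xyz": [
    [0.02,-0.015,0],
    [0.02,-0.015,0.04],
    [0.02,-0.015,0.07],
    [0.02,-0.015,0.09],
    [0.02,-0.015,0.1],
    [0.02,-0.015,0.1],
    [0.02,-0.015,0.1],
    [0.02,-0.015,0.1]
  ],
  "gripper": [0.2,0.2,0.2,0.2,0.2,0.2,0.2,0.2]
}}

```text
time: 17.0
ee_pos: [0.475, -0.044, 0.0034]
tcp_rot: [180.0, 0.0, 90.0]
wrist_force: [-0.1, 0.4, -1.7]
opening: 0.0264
```

```bash
python3 w.py brass_weight 0.027 w15.png
```

```text
[ 0.475  -0.0439  0.0034] [180.  -0.  90.] [-0.3  0.4 -1.5] 0.0266 17.05
0.76 [475.5 -43.4] 0.93
```

Emit:
{"op": "step_arm", "data": {
  "dr": [
    [0,0,0],
    [0,0,0],
    [0,0,0],
    [0,0,0],
    [0,0,0],
    [0,0,0],
    [0,0,0],
    [0,0,0]
  ],
  "xyz": [
    [-0.01,0.01,0.01],
    [-0.01,0.01,0.02],
    [-0.01,0.01,0.03],
    [-0.01,0.01,0.03],
    [-0.01,0.01,0.03],
    [-0.01,0.01,0.03],
    [-0.01,0.01,0.03],
    [-0.01,0.01,0.03]
  ],
  "gripper": [0.2,0.2,0.2,0.2,0.2,0.2,0.2,0.2]
}}

```text
time: 17.9
ee_pos: [0.4754, -0.0442, 0.0031]
tcp_rot: [180.0, -0.0, 90.0]
wrist_force: [-5.1, 1.0, 8.5]
opening: 0.0265
```

Now in contact (8.5 N). Release and rise.

Emit:
{"op": "step_arm", "data": {
  "dr": [
    [0,0,0],
    [0,0,0],
    [0,0,0],
    [0,0,0],
    [0,0,0],
    [0,0,0],
    [0,0,0],
    [0,0,0]
  ],
  "xyz": [
    [0,0,-0.01],
    [0,0,-0.02],
    [0,0,-0.02],
    [0,0,-0.02],
    [0,0,-0.02],
    [0,0,-0.2],
    [0,0,-1],
    [0,0,-2]
  ],
  "gripper": [0.25,0.35,0.45,0.55,0.55,0.55,0.55,0.55]
}}

```text
time: 18.7
ee_pos: [0.4742, -0.0442, 0.0822]
tcp_rot: [-179.8, -0.0, 90.0]
wrist_force: [1.2, -0.2, -0.3]
opening: 0.0468
```

```bash
python3 w.py brass_weight 0.027 w16.png; python3 - <<'E'
from h import *
q=cam("scene");save(q,"s16.png",(220,180,380,310),5)
q=cam("top")
for d in bot.regions_of(q,"blue_vial")[:2]: print(d["p"],fit(q,"blue_vial",d))
E
```

```text
[ 0.4774 -0.0445  0.09  ] [1.7961e+02 4.0000e-02 9.0000e+01] [ 0.5 -0.2  6.4] 0.047 18.75
0.58 [476.2 -44. ] 0.98
0.27 [464.2  97.3] 1.81
```

View pics/w16.png

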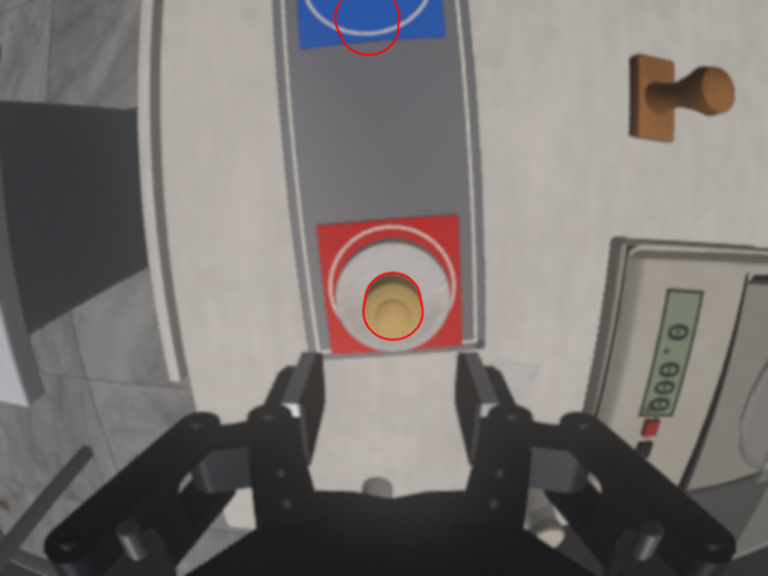

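View pics/s16.png

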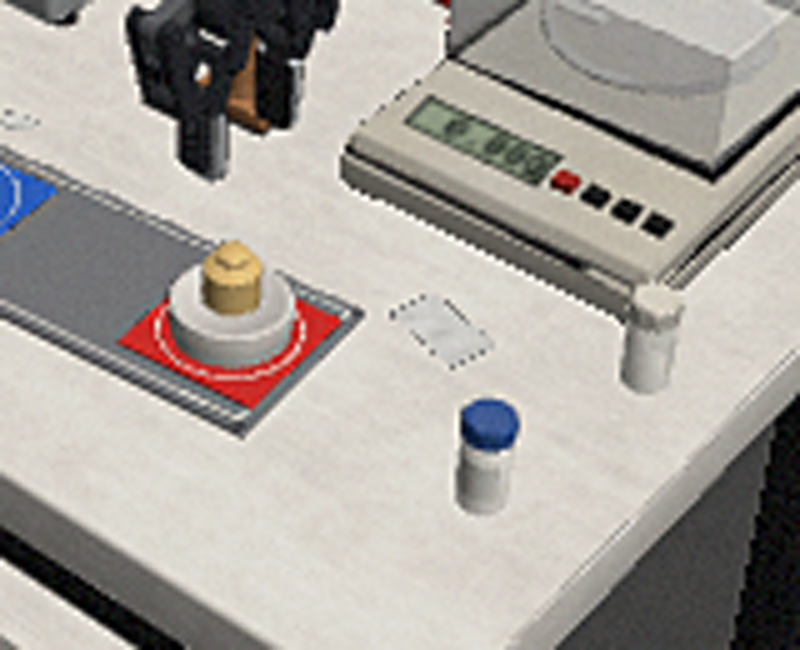

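Emit:
{"op": "step_arm", "data": {
  "dr": [
    [0,0,0],
    [0,0,0],
    [0,0,0],
    [0,0,0],
    [0,0,0],
    [0,0,0],
    [0,0,0],
    [0,0,0]
  ],
  "xyz": [
    [-1,-0.1,-0.2],
    [-2.2,-0.2,-0.2],
    [-3.4,-0.31,-0.2],
    [-4.5,-0.31,-0.2],
    [-4.77,-0.31,-0.2],
    [-4.77,-0.31,-0.2],
    [-4.77,-0.31,-0.2],
    [-4.77,-0.31,-0.2]
  ],
  "gripper": [0.55,0.55,0.55,0.55,0.55,0.55,0.55,0.55]
}}

```text
time: 19.75
ee_pos: [0.463, -0.2339, 0.0898]
tcp_rot: [-180.0, -0.0, 90.1]
wrist_force: [0.5, 0.2, 0.6]
opening: 0.0469
```

```bash
python3 w.py blue_vial 0 w17.png
```

```text
[ 0.4631 -0.2339  0.09  ] [-1.7998e+02 -2.0000e-02  9.0090e+01] [ 0.3 -0.2 -0.1] 0.0469 19.8
```

View pics/w17.png

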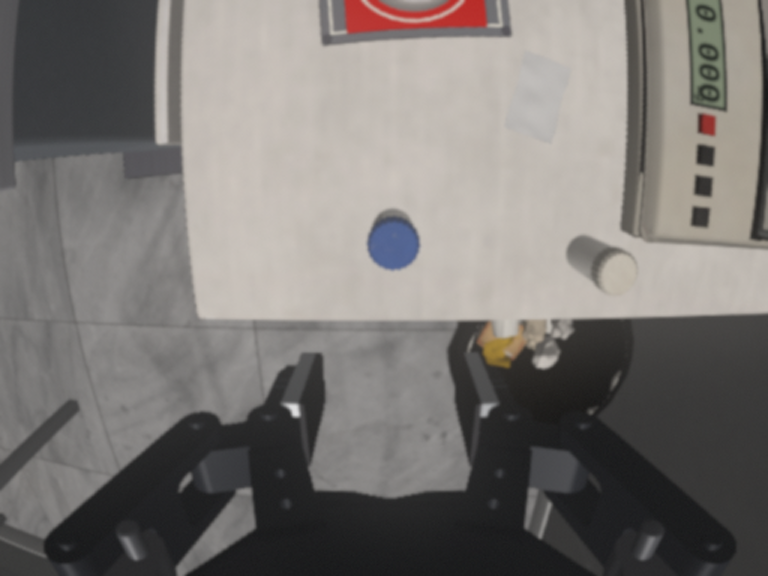

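```bash
cat >> h.py <<'E'
def cap(p,ztop=.052,roi=None):
    hsv=cv2.cvtColor(p["image"],cv2.COLOR_RGB2HSV);H,S,V=[hsv[...,k].astype(int) for k in range(3)]
    m=((S>90)&(H>98)&(H<128)).astype(np.uint8)
    if roi is not None:
        k=np.zeros_like(m);k[roi[1]:roi[3],roi[0]:roi[2]]=1;m&=k
    n,l,s,c=cv2.connectedComponentsWithStats(m); i=1+np.argmax(s[1:,4])
    PROF["cap"]=[(13,ztop*1000-14),(13,ztop*1000)]
    return fit(p,"cap",{"region":l==i})
E
python3 - <<'E'
from h import *
q=cam("wrist");x,r=cap(q,roi=(230,120,300,200));print(x,r, bot.get_obs()["ee_pos"])
im=q["image"].copy()
cv2.polylines(im,[np.int32(np.round(hull(q,"blue_vial",*x)*16))],True,(255,0,0),1,cv2.LINE_AA,4)
cv2.imwrite("pics/w17f.png",cv2.resize(im[120:200,220:310,::-1],None,fx=5,fy=5))
E
```

```text
[ 0.46527251 -0.2015324 ] 0.6823209120055478 [ 0.46316434 -0.23410365  0.09022198]
```

View pics/w17f.png

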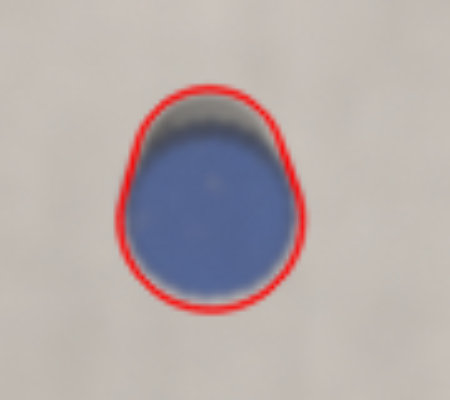

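Emit:
{"op": "step_arm", "data": {
  "dr": [
    [0,0,0],
    [0,0,0],
    [0,0,0],
    [0,0,0],
    [0,0,0],
    [0,0,0],
    [0,0,0],
    [0,0,0]
  ],
  "xyz": [
    [0.83,0.05,0],
    [0.83,0.05,0.3],
    [0.83,0.05,1.0],
    [0.83,0.05,1.7],
    [0.83,0.05,2.2],
    [0.83,0.05,2.4],
    [0.83,0.05,2.45],
    [0.83,0.05,2.45]
  ],
  "gripper": [0.55,0.55,0.55,0.55,0.55,0.55,0.55,0.55]
}}

```text
time: 20.7
ee_pos: [0.4653, -0.202, -0.0072]
tcp_rot: [180.0, 0.0, 90.0]
wrist_force: [0.5, 0.5, -0.8]
opening: 0.0467
```

```bash
python3 w.py blue_vial 0 w18.png; python3 v.py s18.png
```

```text
[ 0.4656 -0.2022 -0.0068] [1.7992e+02 3.0000e-02 9.0010e+01] [ 0.3 -0.2  0.9] 0.0471 20.75
0.69 [ 465.  -200.9] 0.87
[ 0.46571418 -0.20225904 -0.00664899] [ 0.41278821 -0.59531887 -0.44137157] 0.04685864740203621 20.85
```

View pics/w18.png

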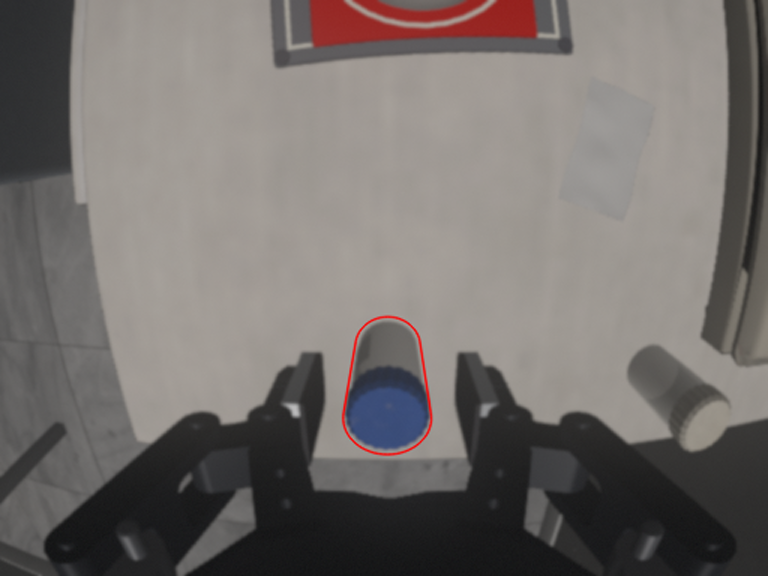

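View pics/s18.png

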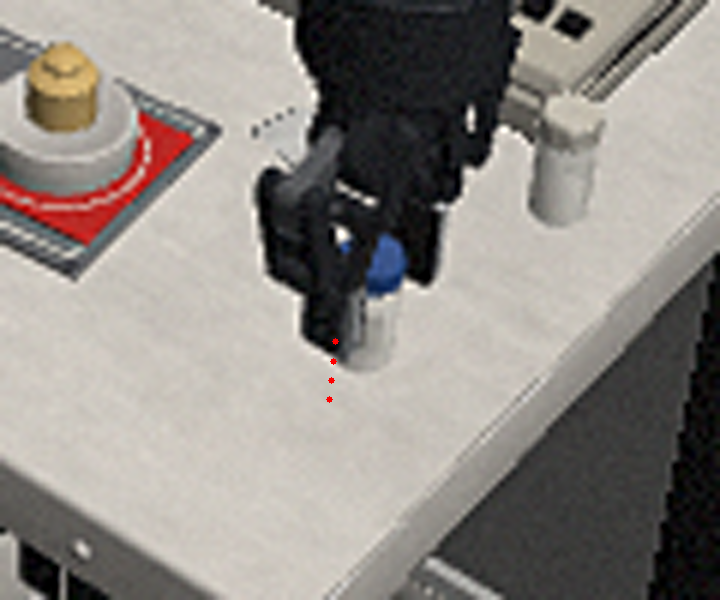

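Emit:
{"op": "step_arm", "data": {
  "dr": [
    [0,0,0],
    [0,0,0],
    [0,0,0],
    [0,0,0],
    [0,0,0],
    [0,0,0],
    [0,0,0],
    [0,0,0]
  ],
  "xyz": [
    [0.02,-0.01,0.05],
    [0.02,-0.01,0.05],
    [0.02,-0.01,0.05],
    [0.02,-0.01,0.05],
    [0.02,-0.01,0.05],
    [0.02,-0.01,0.05],
    [0.02,-0.01,0.05],
    [0.02,-0.01,-0.1]
  ],
  "gripper": [0.45,0.35,0.2,0.2,0.2,0.2,0.2,0.2],
  "squeeze": 25
}}

```text
time: 21.65
ee_pos: [0.464, -0.2009, -0.0044]
tcp_rot: [-179.9, -0.0, 90.0]
wrist_force: [0.2, -0.3, -0.1]
opening: 0.0251
```

```bash
python3 w.py blue_vial 0.004 w19.png
```

```text
[ 0.4646 -0.2012 -0.003 ] [179.99   0.    90.  ] [0.8 0.1 0.5] 0.0249 21.7
0.93 [ 464.5 -201.3] 0.86
```

View pics/w19.png

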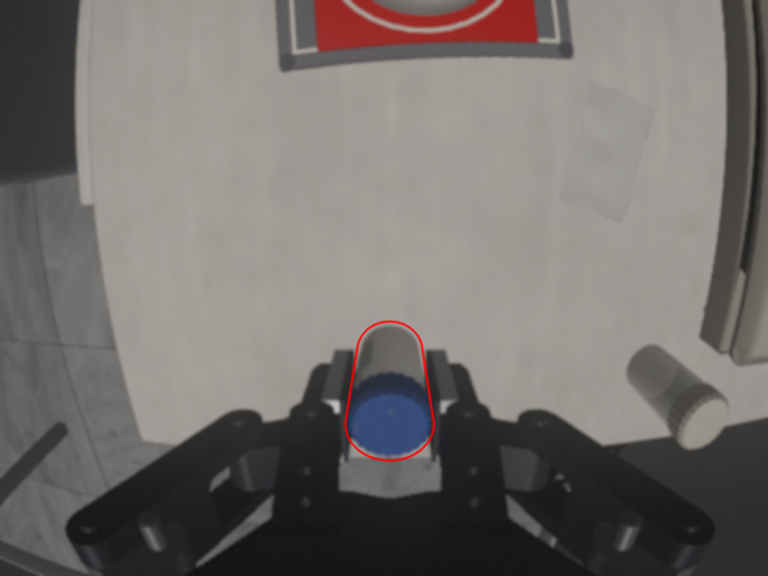

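Emit:
{"op": "step_arm", "data": {
  "dr": [
    [0,0,0],
    [0,0,0],
    [0,0,0],
    [0,0,0],
    [0,0,0],
    [0,0,0],
    [0,0,0],
    [0,0,0]
  ],
  "xyz": [
    [0,0,-0.9],
    [0.2,0,-2.0],
    [1.2,0,-2.4],
    [2.4,0,-2.4],
    [3.6,0,-2.4],
    [4.8,-0.05,-2.4],
    [5.9,-0.08,-2.4],
    [6.65,-0.08,-2.4]
  ],
  "gripper": [0.2,0.2,0.2,0.2,0.2,0.2,0.2,0.2]
}}

```text
time: 22.55
ee_pos: [0.4609, 0.0673, 0.0923]
tcp_rot: [180.0, -0.0, 90.1]
wrist_force: [1.2, -0.4, 0.3]
opening: 0.0251
```

```bash
python3 w.py blue_vial 0.099 w20.png; python3 - <<'E'
from h import *
q=cam("wrist");o=bot.get_obs();cards(q);print(o["ee_pos"],o["tcp_rot"])
for d in bot.regions_of(q,"blue_vial")[:1]: print(fit(q,"blue_vial",d,o["ee_pos"][2]+.0087))
E
```

```text
[0.4611 0.0699 0.0922] [ 1.7998e+02 -1.0000e-01  9.0160e+01] [-1.2  2.8 -0.5] 0.0251 22.6
0.81 [461.4  65.8] 0.92
blue [462.1 135.5] [79.3 79.5] 4.46 [211, 64, 98, 98, 8500]
blue [464.1 -28.3] [61.  57.7] 46.04 [232, 250, 56, 54, 2251]
[0.46119543 0.06631654 0.09211934] [-1.79993880e+02  2.07351874e-03  9.01881063e+01]
(array([0.46163833, 0.06737835]), np.float64(0.8781369824752122))
```

View pics/w20.png

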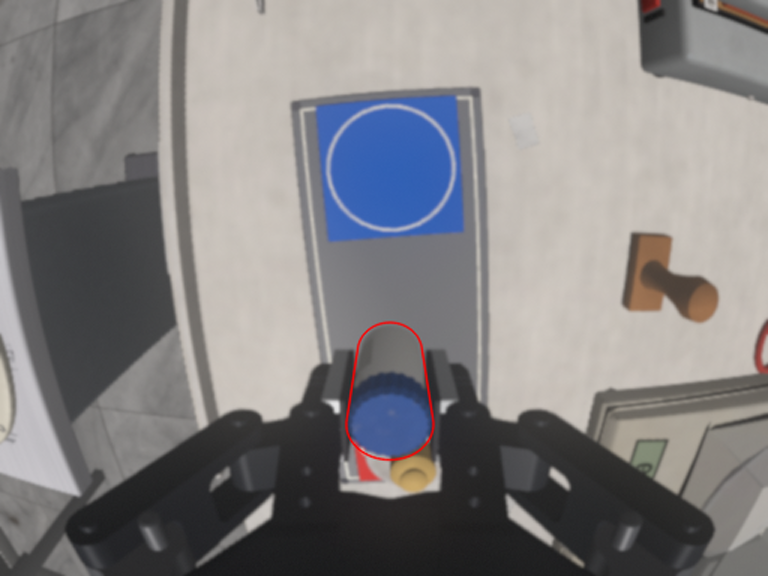

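Emit:
{"op": "step_arm", "data": {
  "dr": [
    [0,0,0],
    [0,0,0],
    [0,0,0],
    [0,0,0],
    [0,0,0],
    [0,0,0],
    [0,0,0],
    [0,0,0]
  ],
  "xyz": [
    [0.9,0.01,0],
    [1.75,0.01,0.3],
    [1.75,0.01,1.1],
    [1.75,0.01,1.8],
    [1.75,0.01,2.15],
    [1.75,0.01,2.25],
    [1.75,0.01,2.25],
    [1.75,0.01,2.25]
  ],
  "gripper": [0.2,0.2,0.2,0.2,0.2,0.2,0.2,0.2]
}}

```text
time: 23.55
ee_pos: [0.4627, 0.1347, 0.0036]
tcp_rot: [179.9, -0.0, 90.0]
wrist_force: [0.6, -0.3, 0.4]
opening: 0.0248
```

```bash
python3 w.py blue_vial 0.0115 w21.png;python3 v.py s21.png
```

```text
[0.4627 0.1348 0.0036] [ 1.7989e+02 -3.0000e-02  8.9960e+01] [0.1 0.5 0.1] 0.0248 23.6
0.65 [463.1 133.8] 0.89
[0.46254718 0.13492189 0.00331957] [-0.66233644  0.66702431  0.14393332] 0.02512653726914142 23.7
```

View pics/w21.png

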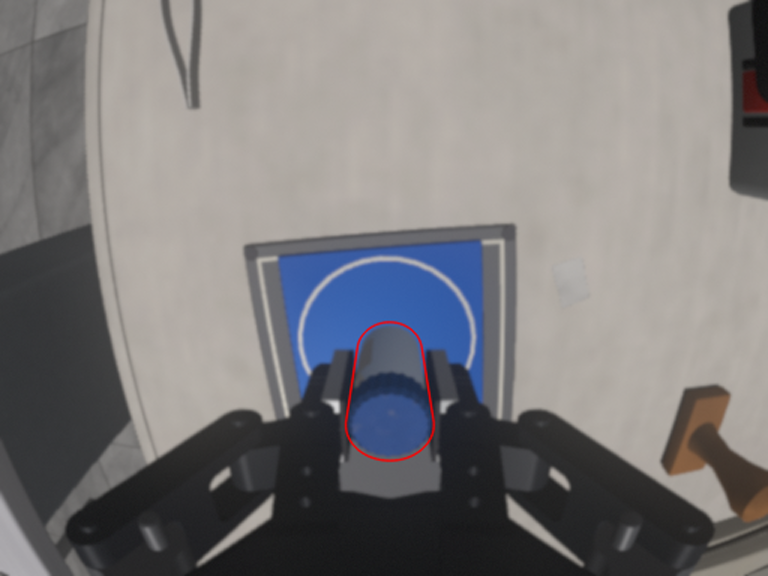

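View pics/s21.png

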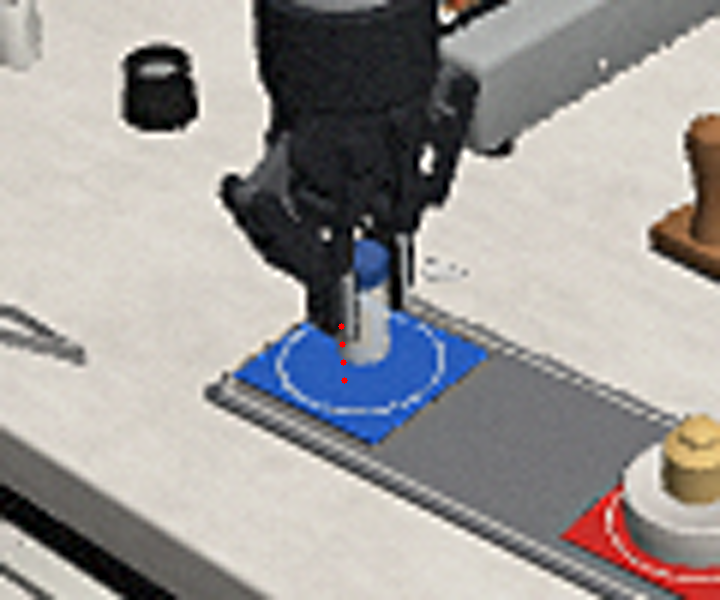

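Emit:
{"op": "step_arm", "data": {
  "dr": [
    [0,0,0],
    [0,0,0],
    [0,0,0],
    [0,0,0],
    [0,0,0],
    [0,0,0],
    [0,0,0],
    [0,0,0]
  ],
  "xyz": [
    [0.025,-0.015,0.03],
    [0.025,-0.015,0.06],
    [0.025,-0.015,0.09],
    [0.025,-0.015,0.11],
    [0.025,-0.015,0.12],
    [0.025,-0.015,0.12],
    [0.025,-0.015,0.12],
    [0.025,-0.015,0.12]
  ],
  "gripper": [0.2,0.2,0.2,0.2,0.2,0.2,0.2,0.2]
}}

```text
time: 24.5
ee_pos: [0.4612, 0.1359, -0.0026]
tcp_rot: [-180.0, -0.0, 90.0]
wrist_force: [-1.2, 0.7, 1.1]
opening: 0.025
```

```bash
python3 w.py blue_vial 0.007 w22.png
```

```text
[ 0.4611  0.1359 -0.0026] [-180.   -0.   90.] [-0.8  0.6  1.2] 0.0249 24.55
0.72 [461.5 136.1] 0.88
```

Emit:
{"op": "step_arm", "data": {
  "dr": [
    [0,0,0],
    [0,0,0],
    [0,0,0],
    [0,0,0],
    [0,0,0],
    [0,0,0],
    [0,0,0],
    [0,0,0]
  ],
  "xyz": [
    [-0.01,0.01,0],
    [-0.01,0.01,0],
    [-0.01,0.01,0],
    [-0.01,0.01,0],
    [-0.01,0.01,0],
    [-0.01,0.01,0],
    [-0.01,0.01,-0.6],
    [-0.01,0.01,-1.6]
  ],
  "gripper": [0.2,0.26,0.32,0.4,0.5,0.55,0.55,0.55]
}}

```text
time: 25.4
ee_pos: [0.4598, 0.1349, 0.0597]
tcp_rot: [-179.7, 0.1, 90.0]
wrist_force: [0.6, 1.3, 0.7]
opening: 0.0471
```

```bash
python3 w.py blue_vial 0.007 w23.png; python3 - <<'E'
from h import *
q=cam("scene");save(q,"s23.png",(150,150,310,280),5)
E
```

```text
[0.4633 0.1359 0.0681] [ 1.797e+02 -9.000e-02  9.000e+01] [ 1.6 -0.4  6.2] 0.0466 25.45
0.66 [462.3 135.6] 0.87
```

View pics/s23.png

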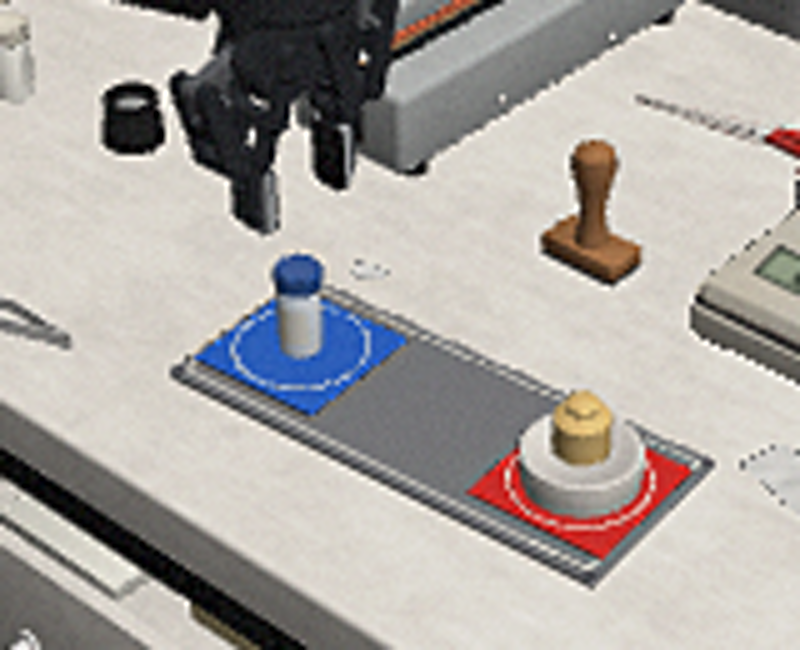

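View pics/w23.png

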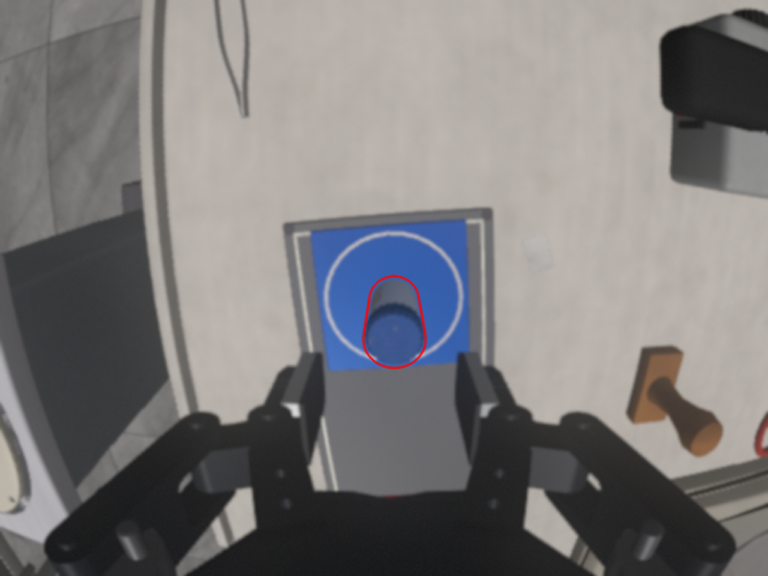

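Emit:
{"op": "step_arm", "data": {
  "dr": [
    [0,0,0],
    [0,0,0],
    [0,0,0],
    [0,0,0],
    [0,0,0],
    [0,0,0],
    [0,0,0],
    [0,0,0]
  ],
  "xyz": [
    [0.3,0,-0.6],
    [1.3,0,-0.7],
    [2.5,0,-0.7],
    [3.7,0.2,-0.7],
    [4.8,0.6,-0.7],
    [5.1,0.96,-0.7],
    [5.1,0.96,-0.7],
    [5.1,0.96,-0.7]
  ],
  "gripper": [0.55,0.6,0.7,0.7,0.7,0.7,0.7,0.7]
}}

```text
time: 26.35
ee_pos: [0.4994, 0.339, 0.088]
tcp_rot: [-179.9, 0.1, 90.0]
wrist_force: [-0.4, 0.3, -0.2]
opening: 0.0597
```

```bash
python3 w.py loupe 0 w24.png
```

```text
[0.4994 0.3386 0.0885] [-1.7992e+02  6.0000e-02  8.9980e+01] [-0.2 -0.3  1.3] 0.0599 26.4
0.81 [548. 366.] 0.88
```

View pics/w24.png

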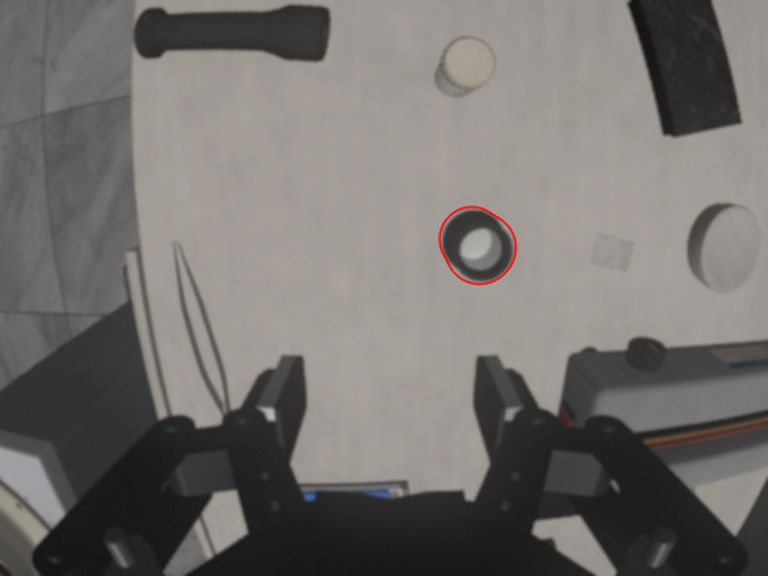

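Emit:
{"op": "step_arm", "data": {
  "dr": [
    [0,0,0],
    [0,0,0],
    [0,0,0],
    [0,0,0],
    [0,0,0],
    [0,0,0],
    [0,0,0],
    [0,0,0]
  ],
  "xyz": [
    [0.5,0.6,0],
    [0.67,1.2,0.2],
    [0.67,1.2,0.9],
    [0.67,1.2,1.7],
    [0.67,1.2,2.3],
    [0.67,1.2,2.6],
    [0.67,1.2,2.7],
    [0.67,1.2,2.7]
  ],
  "gripper": [0.7,0.7,0.7,0.7,0.7,0.7,0.7,0.7]
}}

```text
time: 27.25
ee_pos: [0.5481, 0.366, -0.0179]
tcp_rot: [180.0, -0.0, 90.0]
wrist_force: [0.4, 0.8, 1.1]
opening: 0.0595
```

```bash
python3 w.py loupe 0 w25.png
```

```text
[ 0.5485  0.3664 -0.0172] [ 1.7992e+02 -5.0000e-02  8.9980e+01] [ 0.1 -0.7  0.1] 0.0595 27.3
0.56 [549.3 366.1] 0.85
```

View pics/w25.png

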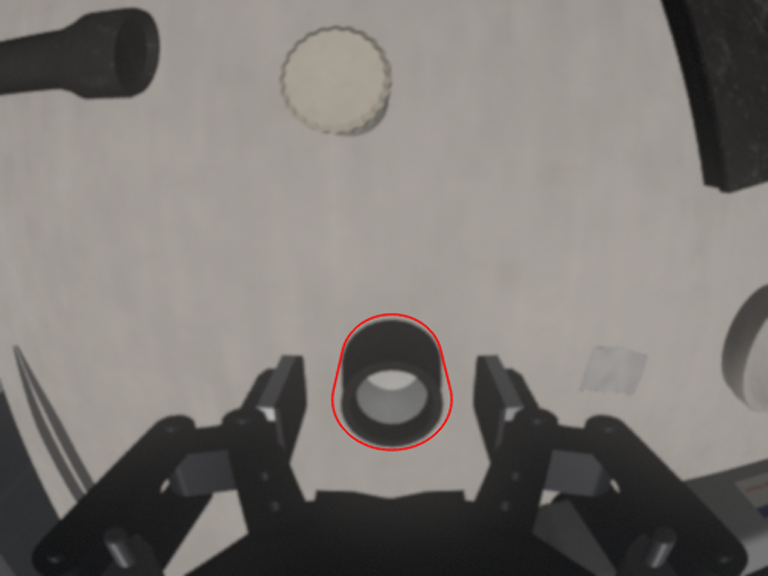

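```bash
sed -i 's/"loupe":\[(19,0),(19,30)\]/"loupe":[(19,0),(19,8),(15.5,30)]/' h.py; python3 w.py loupe 0 w26.png
```

```text
[ 0.5488  0.3667 -0.0169] [ 1.7988e+02 -8.0000e-02  8.9990e+01] [-0.3 -0.8  0.6] 0.0599 27.4
0.88 [549.4 363.7] 1.02
```

View pics/w26.png

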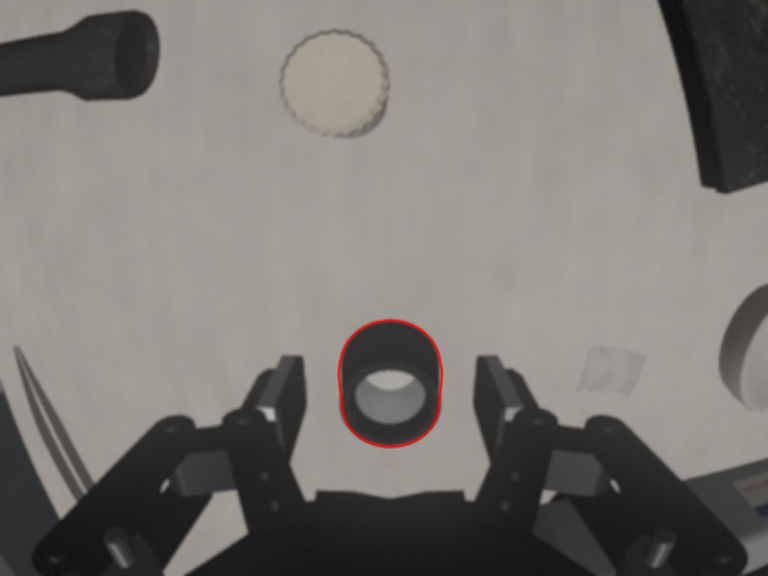

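Emit:
{"op": "step_arm", "data": {
  "dr": [
    [0,0,0],
    [0,0,0],
    [0,0,0],
    [0,0,0],
    [0,0,0],
    [0,0,0],
    [0,0,0],
    [0,0,0]
  ],
  "xyz": [
    [-0.06,0.015,0.08],
    [-0.06,0.015,0.1],
    [-0.06,0.015,0.1],
    [-0.06,0.015,0.1],
    [-0.06,0.015,0.1],
    [-0.06,0.015,0.1],
    [-0.06,0.015,0.1],
    [-0.06,0.015,0.1]
  ],
  "gripper": [0.7,0.6,0.5,0.35,0.35,0.35,0.35,0.35],
  "squeeze": 30
}}

```text
time: 28.25
ee_pos: [0.5488, 0.3639, -0.0224]
tcp_rot: [180.0, -0.0, 90.0]
wrist_force: [0.8, -0.4, 2.9]
opening: 0.0345
```

```bash
python3 w.py loupe 0 w27.png; python3 v.py s27.png
```

```text
[ 0.5487  0.3639 -0.0224] [ 1.7998e+02 -1.0000e-02  9.0000e+01] [-0.2 -0.4  1.9] 0.0344 28.3
0.64 [549.2 363.7] 1.02
[ 0.54873558  0.36390499 -0.02243355] [1.14158713 0.11610346 2.44517784] 0.03440572621613509 28.4
```

View pics/s27.png

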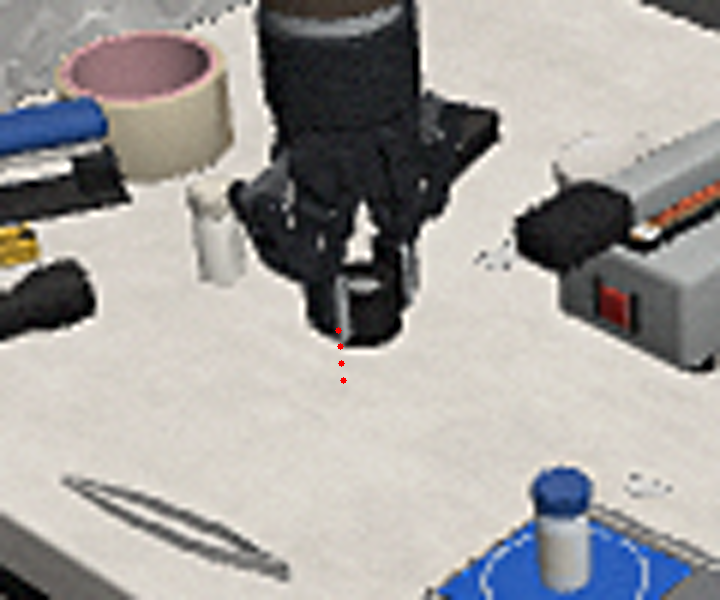

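Emit:
{"op": "step_arm", "data": {
  "dr": [
    [0,0,0],
    [0,0,0],
    [0,0,0],
    [0,0,0],
    [0,0,0],
    [0,0,0],
    [0,0,0],
    [0,0,0]
  ],
  "xyz": [
    [0,0,-0.4],
    [0,-0.3,-1.3],
    [0,-0.9,-2.2],
    [-0.2,-1.7,-2.7],
    [-1.1,-2,-2.7],
    [-2.3,-2,-2.7],
    [-3.5,-2,-2.7],
    [-4.7,-2,-2.7]
  ],
  "gripper": [0.35,0.35,0.35,0.35,0.35,0.35,0.35,0.35]
}}

```text
time: 29.2
ee_pos: [0.468, 0.1745, 0.0864]
tcp_rot: [180.0, -0.0, 90.1]
wrist_force: [0.4, -0.2, -0.7]
opening: 0.0342
```

```bash
python3 - <<'E'
from h import *
o=bot.get_obs(); print(o["ee_pos"],o["opening"],o["wrist_force"],rel([.469,.0,.088],90,o))
E
```

```text
[0.4680355  0.1744744  0.08644267] 0.03419418386239942 [ 0.409263   -0.23083228 -0.70140764] [[-4.362, 0.019, -0.041], [0.001, -0.0, 0.001]]
```

Emit:
{"op": "step_arm", "data": {
  "dr": [
    [0,0,0],
    [0,0,0],
    [0,0,0],
    [0,0,0],
    [0,0,0],
    [0,0,0],
    [0,0,0],
    [0,0,0]
  ],
  "xyz": [
    [-1.1,0,0],
    [-2.3,0,0],
    [-3.22,0,0.3],
    [-3.22,0,1.1],
    [-3.22,0,1.8],
    [-3.22,0,2.2],
    [-3.22,0,2.35],
    [-3.22,0,2.35]
  ],
  "gripper": [0.35,0.35,0.35,0.35,0.35,0.35,0.35,0.35]
}}

```text
time: 30.0
ee_pos: [0.4683, 0.0471, -0.0085]
tcp_rot: [-180.0, -0.0, 90.0]
wrist_force: [-0.0, -0.7, 0.0]
opening: 0.0344
```

```bash
python3 w.py loupe 0.014 w28.png; python3 - <<'E'
from h import *
q=cam("wrist"); o=bot.get_obs(); print(o["ee_pos"]);cards(q)
for d in bot.regions_of(q,"loupe")[:1]: print(fit(q,"loupe",d,o["ee_pos"][2]+.0224))
E
```

```text
[ 0.4689  0.0472 -0.0077] [ 1.7997e+02 -1.0000e-02  9.0010e+01] [-0.1 -0.  -0. ] 0.0345 30.05
[ 0.46940756  0.04728581 -0.00722114]
red [469.8 -12.8] [60.2 22.5] 0.87 [215, 303, 90, 26, 1586]
blue [462.1 135.2] [79.3 79.4] 4.46 [166, 4, 159, 157, 22083]
(array([0.46985427, 0.04706421]), np.float64(1.02314304842205))
```

View pics/w28.png

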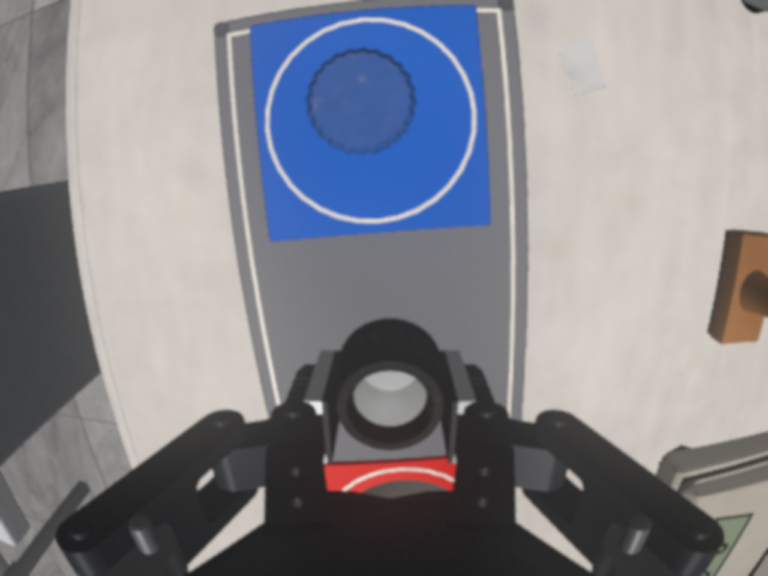

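Emit:
{"op": "step_arm", "data": {
  "dr": [
    [0,0,0],
    [0,0,0],
    [0,0,0],
    [0,0,0],
    [0,0,0],
    [0,0,0],
    [0,0,0],
    [0,0,0]
  ],
  "xyz": [
    [-0.035,-0.01,0.05],
    [-0.035,-0.01,0.12],
    [-0.035,-0.01,0.18],
    [-0.035,-0.01,0.22],
    [-0.035,-0.01,0.24],
    [-0.035,-0.01,0.25],
    [-0.035,-0.01,0.25],
    [-0.035,-0.01,0.25]
  ],
  "gripper": [0.35,0.35,0.35,0.35,0.35,0.35,0.35,0.35]
}}

```text
time: 31.0
ee_pos: [0.4682, 0.0457, -0.0185]
tcp_rot: [180.0, -0.0, 90.0]
wrist_force: [-1.4, -0.5, 3.2]
opening: 0.0345
```

```bash
python3 w.py loupe 0.004 w29.png; python3 v.py s29.png
```

```text
[ 0.4682  0.0457 -0.0185] [180.  -0.  90.] [-2.3 -0.5  3.6] 0.0343 31.05
[ 0.46819839  0.04566107 -0.01847583] [-2.31547146 -0.93589168  3.6798431 ] 0.034376812962933774 31.15
```

View pics/s29.png

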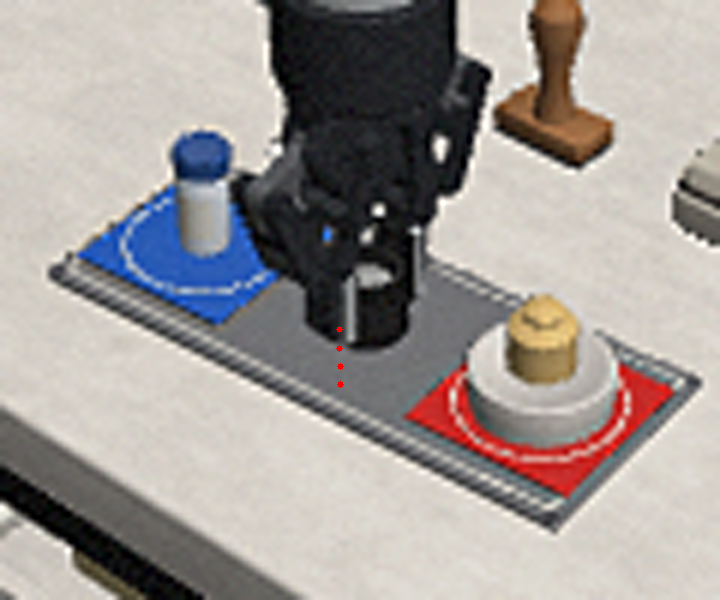

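Emit:
{"op": "step_arm", "data": {
  "dr": [
    [0,0,0],
    [0,0,0],
    [0,0,0],
    [0,0,0],
    [0,0,0],
    [0,0,0],
    [0,0,0],
    [0,0,0]
  ],
  "xyz": [
    [0,0.01,-0.01],
    [0,0.01,-0.01],
    [0,0.01,-0.01],
    [0,0.01,-0.01],
    [0,0.01,-0.01],
    [0,0.01,-0.3],
    [0,0.01,-1.2],
    [0,0.01,-2.4]
  ],
  "gripper": [0.42,0.5,0.58,0.65,0.65,0.65,0.65,0.65]
}}

```text
time: 31.95
ee_pos: [0.4671, 0.0455, 0.0775]
tcp_rot: [-179.8, 0.0, 90.0]
wrist_force: [1.5, -0.5, 0.6]
opening: 0.0553
```

Emit:
{"op": "step_arm", "data": {
  "dr": [
    [0,0,0],
    [0,0,0],
    [0,0,0],
    [0,0,0],
    [0,0,0],
    [0,0,0],
    [0,0,0],
    [0,0,0]
  ],
  "xyz": [
    [0,0,-1],
    [-0.9,0,-1.5],
    [-2,0,-1.7],
    [-2.5,0,-1.7],
    [-2.5,0,-1.7],
    [-2.5,0,-1.7],
    [-2.5,0,-1.7],
    [-2.5,0,-1.7]
  ],
  "gripper": [0.65,0.65,0.65,0.65,0.65,0.65,0.65,0.65]
}}

```text
time: 32.75
ee_pos: [0.4686, -0.0535, 0.1454]
tcp_rot: [-180.0, -0.0, 90.1]
wrist_force: [-0.2, -0.3, 0.9]
opening: 0.0557
```

```bash
python3 - <<'E'
from h import *
q=cam("wrist");o=bot.get_obs();print(o["ee_pos"],o["tcp_rot"],o["time"],o["opening"]);cards(q);im=q["image"].copy()
for n,z in (("parts_tin",.007),("brass_weight",.027),("loupe",.004),("blue_vial",.007)):
    for d in bot.regions_of(q,n)[:2]:
        x,r=fit(q,n,d,z);print(n,round(d["p"],2),np.round(x*1000,1),round(r,2))
        if d["p"]>.5: cv2.polylines(im,[np.int32(np.round(hull(q,n,*x,z)*16))],True,(0,255,0),1,cv2.LINE_AA,4)
cv2.imwrite("pics/w30.png",cv2.resize(im[:,:,::-1],None,fx=1.5,fy=1.5,interpolation=cv2.INTER_CUBIC))
q=cam("scene");save(q,"s30.png",(150,130,390,310),3.3)
E
```

```text
[ 0.46856391 -0.05355241  0.14538892] [-1.79992535e+02 -4.95536458e-03  9.00733809e+01] 32.8 0.05565687875573514
red [788.8  29.2] [41.  80.6] 6.38 [492, 89, 20, 60, 424]
red [475.9 -43.5] [79.1 79.1] 4.38 [226, 126, 79, 78, 2204]
blue [463.6 114.5] [80.7 41.7] 1.08 [215, 0, 80, 37, 2552]
parts_tin 0.85 [476.1 -42.3] 0.72
brass_weight 0.9 [476.2 -43.7] 1.0
brass_weight 0.16 [474.3 -30. ] 2.88
loupe 0.82 [469.8  46.9] 0.95
blue_vial 0.63 [463.2 118.7] 0.12
blue_vial 0.28 [628.2  74.9] 1.7
```

View pics/w30.png

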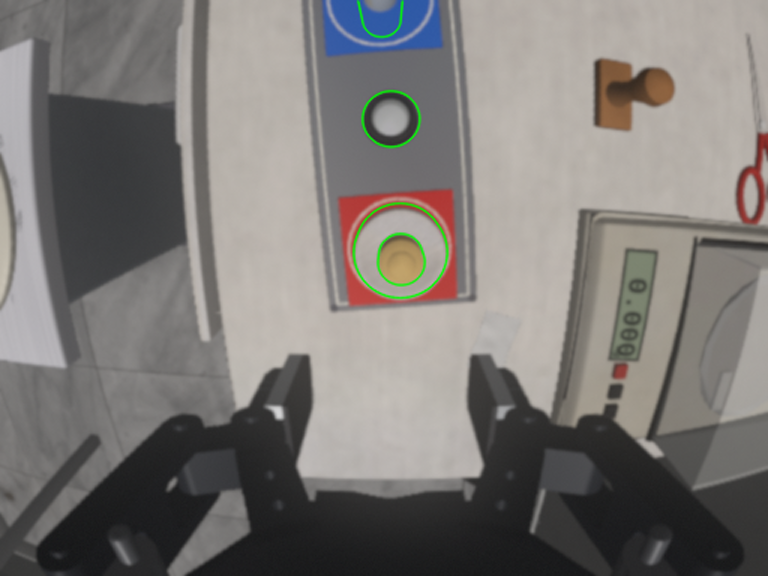

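View pics/s30.png

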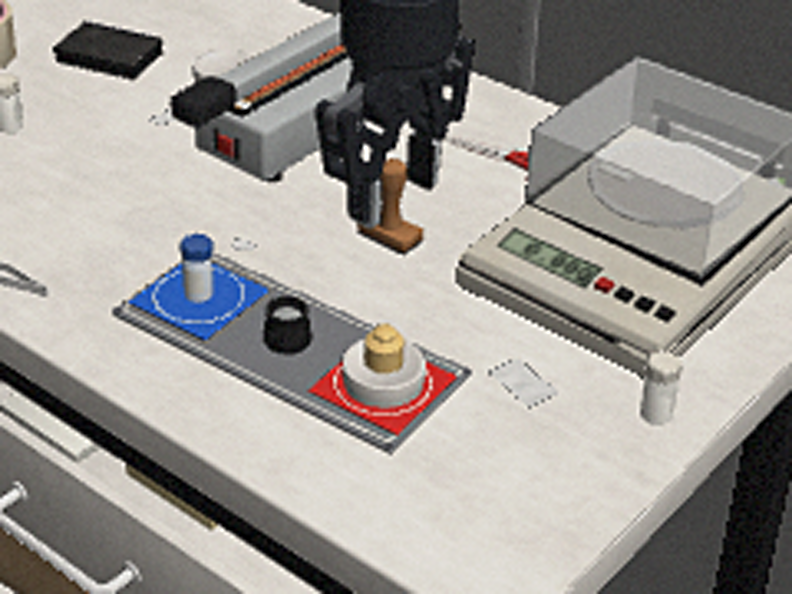

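```bash
python3 - <<'E'
from h import *
q=cam("top");save(q,"t31.png",(100,120,450,300),2.2)
for n in ("white_vial_a","loupe","parts_tin"):
    for d in bot.regions_of(q,n)[:3]: print(n,round(d["p"],2),np.round(fit(q,n,d,0)[0]*1000,1))
for d in bot.regions_of(q,"rubber_stamp")[:1]: print("stamp",d["box"])
E
```

```text
white_vial_a 0.56 [ 588.5 -215.5]
white_vial_a 0.49 [534.9 458.3]
loupe 0.56 [468.4  45.4]
parts_tin 0.93 [475.2 -46.5]
parts_tin 0.72 [732.4 366.8]
```

View pics/t31.png

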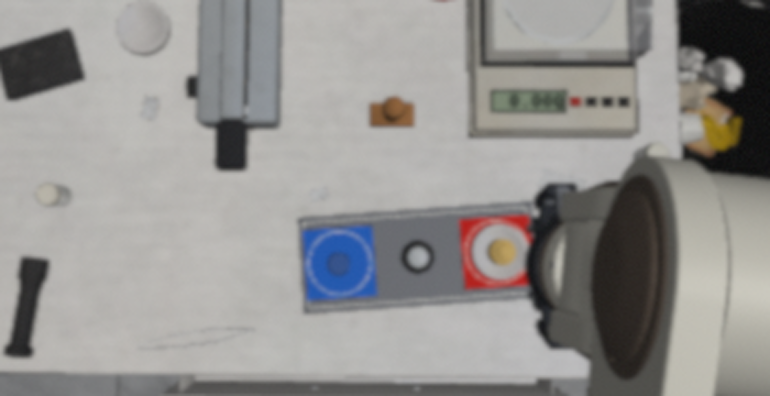

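```bash
python3 -c "
from workcell import bot
print(bot.job_done())"
```

```text
the job is handed in; nothing more can be done
None
```

I laid out the sample and handed it in at about 33 s of the 96 s allowed. The order was tin on the red card, weight on its lid, vial on the blue card, then loupe midway between them. The last pictures show everything upright and the gripper clear of it.

| Thing | Measured centre (x, y, mm) | Target (mm) |
|---|---|---|
| Tin | (476.0, -44.1), before the weight went on | red card (475.8, -44.0) |
| Weight | (476.2, -43.7) | tin lid (476.0, -44.1) |
| Vial | (462.3, 135.6) | blue card (462.1, 135.5) |
| Loupe | (469.8, 46.9) by wrist camera, (468.4, 45.4) by top camera | board centre (468.9, 45.7) |

- **Finger length:** the fingertips end about 30 mm short of the stated tool tip. The first close passed over the tin without touching it, so I reached lower for every grasp.
- **Tin readings after loading:** with the weight on top, the fits gave y = -42.3 mm (wrist camera) and -46.5 mm (top camera). The weight hid part of the lid in the wrist view, and the top fit assumed the tin was on the table. I trust the earlier reading.
- **White vials:** the left one measured within 2 mm of its starting place. The right one was partly hidden by the arm in the last top view and read about 5 mm off in x. The side view shows it standing, and the gripper never came near it.
- **Rubber stamp:** the detector did not report it in the last picture, but both last views show it standing, apparently where it was. I did not re-measure it.

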